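# Stop the feed press, free the held blocks and stack them

### The arm

A 6-joint arm with a two-finger parallel gripper is mounted at the origin on the work surface; the furniture and walls round the work are solid. World frame = base frame: x ahead of the robot, y to its left, z up, the work surface at z = 0. Lengths are in m, angles in rad, forces in N, time in s.
With the tool pointing down it reaches from about 0.35 to 0.925 m from the base axis. Payload 6.4 kg.
Tool frame: the origin (TCP) lies at the centre of the arm's flange, where the gripper is bolted on; the fingertips stand 173 mm ahead of it and the grasp point (between the pads) lies 155 mm ahead of it (arm.grip_depth is the distance from the TCP to the grasp point, in m); x points along the fingers, z is the direction in which the jaws open and shut, and the axes are right-handed (so a half turn about x gives the same grasp; the last joint's range is limited). The gripper opens to 85 mm and grips with 20 to 120 N. Pads are 22 mm wide; open, the fingers measure 114 mm over their backs; the gripper's body (76 mm by 85 mm) begins 54 mm behind the grasp point. The pads swing forward as they close: fully open they stand 13 mm farther back than shut.
Start: joints at [1.115, 0.245, 1.558, -0, 1.339, -0.174], TCP at [0.181, 0.624, 0.405] pointing down, gripper open.
Joint ranges: [-3.13, 3.13], [-1.02, 2.26], [0.13, 2.54], [-0.95, 4.09], [0.21, 2.88], [-2.74, 2.74]. Speed limits (rad/s): [2.57, 2.57, 3.14, 3.14, 3.14, 3.14].

### API

Orientations are given as a unit quaternion [x, y, z, w].
In Python, from plant import arm gives the robot as it stands.
- The arm moves only by the tool step_arm, never from a script. Its argument "commands" is one flat list of numbers, 5 for each row, row after row: the shift along the world's x, y, z in mm, then the turn about the world's z in rad, then the opening, from 0 (shut) to 1 (fully open). A call has 1 to 20 rows; each row shifts and turns the pose as measured when the row begins; what a row does not reach is not made up. A row lasts 1/10 s, in which the tool goes at most 50 mm and 8.59 degrees, less where a joint would pass 70% of its speed; a pose out of reach is approached as far as the arm can. A call is refused whole if a number of a shift passes 50 or a number of a turn 0.15, either way. A call with a gripper value outside its range is refused whole. The fingers move at their own pace and stop on an object; the grip force is fixed at half the most. Time passes only in rows, so rows that do not move let the fingers close. It gives the time, the measured TCP pose, the force and the opening at its end, in the units of the state.
- arm.sense(): the state, without advancing time (a new reading comes with each control period).
- arm.grab_frame(name): name is "side" or "top" or "wrist"; returns a dict with "frame" (400x640x3 uint8, red, green, blue), "range_z" (400x640 float32, m along the optical axis (not along the pixel's ray), 0 where there is no reading), "vertical_fov" (degrees; the focal length in pixels is half the picture's height over the tangent of half this angle, whatever the lens; pixels are square), "cx", "cy" (the principal point, pixels), "T" (4x4, takes a point from camera to world coordinates); the wrist camera has in their place "T_tool_cam" (4x4, takes a point from camera to tool coordinates, whose origin is the TCP and whose axes are the tool frame's). Camera axes: x right, y down, z forward; pixel columns grow to the right and rows downward; lengths in m; the calibration is good to about 2 mm. A picture is of the moment at which its call begins: read the wrist's pose just before it.
- arm.close_job(): hands the job in, once; it reports no verdict.
The state is a dict: "time_s": time; "joints": joint angles; "qd": joint speeds; "joint_efforts": joint torques, N m; "position": TCP position; "eef_rot": TCP orientation; "force": force on the tool from outside, world axes, zero at the start; "torque": the same for the moment, N m; "width": opening from 0.0 (shut) to 1.0 (fully open).
Only numpy, scipy, OpenCV 4.12 (cv2) and the standard library are available. Lean on these libraries where they do the work, as an engineer would, in place of code of your own. Each camera call takes 0.05 s, during which the arm holds its last target. There are 200 camera calls.

### The job

Make the feed press safe by pushing in the red mushroom stop button until it stays in; then free each wooden block in the holding jig by lifting its spring finger and swinging it aside (never pull a block out from under a finger that still presses on it), and pile all the blocks flat and squared up, one on another, between the stakes of the stacking cradle. Swing the fingers back to point straight along the empty nests, and only then turn the stop button clockwise to let it spring out again. Leave the two loose wedges where they are.

Things in the scene. Friction and masses are not known exactly. Their poses are not given: they have to be found in the camera images.
- block_a: the widest block: hardwood block with fine finger joints cut in both ends, 58 mm wide, 130 mm long, 26 mm thick. Origin on the underside; x across the width (wood from -28 to +30 mm), y along the length (-64 to +66 mm), z up. About 0.13 kg. It starts in the nest of finger_1. May be absent.
- block_b: short hardwood block with fine finger joints cut in both ends, 43 mm wide, 120 mm long, 26 mm thick. Origin on the underside; x across the width (wood from -23 to +20 mm), y along the length (-59 to +61 mm), z up. About 0.09 kg. It starts in the nest of finger_2. May be absent.
- block_c: short hardwood block with fine finger joints cut in both ends, 43 mm wide, 120 mm long, 26 mm thick. Origin on the underside; x across the width (wood from -23 to +20 mm), y along the length (-59 to +61 mm), z up. About 0.09 kg. It starts in the nest of finger_3. May be absent.
- jig: holding jig, fixed: plywood plate 180 x 250 x 10 mm on the steel infeed table (table top 125 mm above the press bed), origin at the centre of its underside; z up, x away from the robot (along the blocks), y across. Three nests side by side, centre lines at y = -80 (block_a), 0 (block_b), +80 mm (block_c); the blocks lie flat on the plate.
- nest_b (a point): point on the plate's top at the middle of block_b's nest (jig x = 13 mm); the other nests are alike. Low end rails (12 mm high) and steel side pins (8 mm thick, 14 mm high, at jig x = -12 and +50 mm, 2 mm clear of the block's sides) hold a block, so it comes out only upwards; its sides are free to grasp between the pins.
- finger_1: hold-down finger over the near end of the nest of block_a: dark steel bar that runs 52 mm from an upright post onto the block's top. Origin on the post's axis, level with the plate's top when fully down (4 mm higher when it rests on a block); x along the bar, z up. A spring presses it down (4 N; 8 N at the top); it lifts 22 mm and turns on the post, see knob_1; it stays where it is turned to.
- knob_1 (a point): centre of the top of the round black knob on finger_1: 18 mm thick, 28 mm tall, upright on the bar, 42 mm from the post's axis. The finger turns anticlockwise from above, 0 (bar along jig x) to 2.1 rad. Its claw hangs 10 mm down beside the block, so it turns off the block only when lifted over 10 mm (15 is easy); from 1.8 rad it is clear and may be let down.
- finger_2: hold-down finger over the near end of the nest of block_b: dark steel bar that runs 52 mm from an upright post onto the block's top. Origin on the post's axis, level with the plate's top when fully down (4 mm higher when it rests on a block); x along the bar, z up. A spring presses it down (4 N; 8 N at the top); it lifts 22 mm and turns on the post, see knob_2; it stays where it is turned to.
- knob_2 (a point): centre of the top of the round black knob on finger_2: 18 mm thick, 28 mm tall, upright on the bar, 42 mm from the post's axis. The finger turns anticlockwise from above, 0 (bar along jig x) to 2.1 rad. Its claw hangs 10 mm down beside the block, so it turns off the block only when lifted over 10 mm (15 is easy); from 1.8 rad it is clear and may be let down.
- finger_3: hold-down finger over the near end of the nest of block_c: dark steel bar that runs 52 mm from an upright post onto the block's top. Origin on the post's axis, level with the plate's top when fully down (4 mm higher when it rests on a block); x along the bar, z up. A spring presses it down (4 N; 8 N at the top); it lifts 22 mm and turns on the post, see knob_3; it stays where it is turned to.
- knob_3 (a point): centre of the top of the round black knob on finger_3: 18 mm thick, 28 mm tall, upright on the bar, 42 mm from the post's axis. The finger turns anticlockwise from above, 0 (bar along jig x) to 2.1 rad. Its claw hangs 10 mm down beside the block, so it turns off the block only when lifted over 10 mm (15 is easy); from 1.8 rad it is clear and may be let down.
- cradle: stacking cradle, fixed, on the infeed table: plywood board 96 x 174 x 12 mm with two battens across it (18 mm wide, 12 mm high, 72 mm apart); origin at the centre of its underside, y along its length, z up. Six steel stakes 10 mm thick, their tops 92 mm above the underside, keep the pile in place: four at x = +-40, y = +-50 mm and two at x = 0, y = +-76 mm.
- cradle_centre (a point): centre of the cradle at the level of the battens' tops (24 mm above its underside), where the pile begins: blocks go lengthwise along y, flat, one on another. Between the stakes the room is 70 mm wide and 142 mm long; between the side stakes (90 mm) there is room for the fingers.
- stop_top (a point): centre of the top of the red mushroom head of the stop button, 40 mm across and 16 mm thick, its axis upright, on a grey box 72 x 72 mm beside the table, behind the serrated feed roller (118 mm high). Under the head is a neck 30 mm across; the box's top is 42 mm below this point with the button out, 34 mm with it pressed in.
- stop (a joint): how far the stop button is pressed down, m: 0 out, range 0 to 0.009. It is sprung and takes about 7 N; pushed past 0.0075 it latches and then stays in at about 0.0075.
- stop_turn (a joint): turn of the mushroom head, rad, clockwise from above, 0 to 0.9, sprung back to 0 when let go. Turning a latched button past about 0.55 frees it, and it springs out when it is let go there.
- wedge: dark hardwood wedge 30 x 100 x 20 mm lying on the near left corner of the infeed table (grey plate about 420 x 300 mm, top at 125 mm); not part of the job.
- offcut: pale hardwood wedge 30 x 100 x 20 mm lying on the right front part of the infeed table; not part of the job.

How it is judged:
On the way, in this order (a step that is already met when the one before it is completed fails the run):
1. the stop button is pressed in and stays in (value of joint stop above 0.006 m), for 0.3 s.
2. every block lies on the pile and every finger is back over its nest while the stop button is still in (horizontal distance between each of block_a, block_b, block_c and cradle_centre below 0.025 m and z of each of block_a, block_b, block_c in the frame of cradle_centre above -0.004 m and angle between the y axis of each of block_a, block_b, block_c and the y axis of cradle, either way round below 0.25 rad and angle between the z axis of each of block_a, block_b, block_c and the z axis of cradle, either way round below 0.08 rad and linear speed of each of block_a, block_b, block_c below 0.03 m/s and angle between the x axis of each of finger_1, finger_2, finger_3 and the x axis of jig, either way round below 0.2 rad and value of joint stop above 0.006 m), for 0.3 s.
3. the stop button has been turned and is out again (value of joint stop below 0.002 m), for 0.2 s.
At the end, for the whole second after the job is handed in: every block there is lies flat (0.08 rad, either face up) and still on the pile, its origin within 25 mm of the cradle's centre in plan, its length within 0.25 rad of the cradle's; every finger points along the jig's x within 0.2 rad; the stop button is out (within 2 mm) (horizontal distance between each of block_a, block_b, block_c and cradle_centre below 0.025 m and z of each of block_a, block_b, block_c in the frame of cradle_centre above -0.004 m and angle between the y axis of each of block_a, block_b, block_c and the y axis of cradle, either way round below 0.25 rad and angle between the z axis of each of block_a, block_b, block_c and the z axis of cradle, either way round below 0.08 rad and linear speed of each of block_a, block_b, block_c below 0.03 m/s and angle between the x axis of each of finger_1, finger_2, finger_3 and the x axis of jig, either way round below 0.2 rad and value of joint stop below 0.002 m); the robot touches nothing.
It fails at once if block_a is pulled up more than 6 mm out of its nest while its finger still presses on it (contact force between block_a and finger_1 above 1 N and z of block_a in the frame of jig above 0.016 m and angle between the x axis of finger_1 and the y axis of block_a, either way round below 0.5 rad).
It fails at once if block_b is pulled up more than 6 mm out of its nest while its finger still presses on it (contact force between block_b and finger_2 above 1 N and z of block_b in the frame of jig above 0.016 m and angle between the x axis of finger_2 and the y axis of block_b, either way round below 0.5 rad).
It fails at once if block_c is pulled up more than 6 mm out of its nest while its finger still presses on it (contact force between block_c and finger_3 above 1 N and z of block_c in the frame of jig above 0.016 m and angle between the x axis of finger_3 and the y axis of block_c, either way round below 0.5 rad).
It fails at once if a loose wedge is pushed more than 4 cm (distance of any of wedge, offcut from where it was at the start of the episode above 0.04 m).
Of block_a, block_b, block_c only 2 to 3 are there at a start; the rules pass over those that are not, and their reading is None.
At some moment in a run one of block_a, block_b, block_c may be knocked a few centimetres aside while the robot is not near it.
Once in a run the grip may slacken for a moment while it holds something.
It also fails if it takes over 210 s, if anything falls off the work surface, if the arm or the gripper's body presses on something with over 40 N, if the wrist force passes 120 N, or if a joint passes its speed limit or range.

## Working session

There is one attempt and no reset: what is moved stays moved. The work goes in short steps, Python scripts to look and compute and a tool call to move; the robot and the scene stay as the last step left them, time stands still between calls to the robot, and variables do not carry over. Pictures are saved under pics/ and viewed, about 12 in all and at most 16, crops included, and the job is handed in when it is done.

Besides the shell and the picture viewer there is one more tool, called after ">>>" as a command line: name --argument value ..., lists and objects as JSON in quotes. step_arm: Moves the arm, as the interface text tells. Its arguments: {"type":"object","properties":{"commands":{"type":"array"}},"required":["commands"]}

```bash
ls; mkdir -p pics; cat > h.py <<'E'
import numpy as np, cv2
from plant import arm
from scipy.spatial.transform import Rotation as R
def grab(name,fn=None):
    s=arm.sense(); g=arm.grab_frame(name)
    if name=='wrist':
        T=np.eye(4); T[:3,:3]=R.from_quat(s['eef_rot']).as_matrix(); T[:3,3]=s['position']
        g['T']=T@g['T_tool_cam']
    if fn: cv2.imwrite('pics/'+fn+'.png',g['frame'][:,:,::-1]); np.savez('pics/'+fn+'.npz',**{k:v for k,v in g.items()})
    return g
def load(fn): return dict(np.load('pics/'+fn+'.npz'))
def f(g): return 200/np.tan(np.radians(float(g['vertical_fov']))/2)
def pt(g,u,v,z=None):
    "world point of pixel by range, or by intersection with plane z"
    r=np.array([(u-g['cx'])/f(g),(v-g['cy'])/f(g),1.]); T=g['T']
    if z is None:
        u,v=int(round(u)),int(round(v)); w=g['range_z'][v-1:v+2,u-1:u+2]; d=np.median(w[w>0]) if (w>0).any() else np.nan
    else: d=(z-T[2,3])/(T[:3,:3]@r)[2]
    return T[:3,:3]@(r*d)+T[:3,3]
def px(g,p):
    T=g['T']; c=T[:3,:3].T@(np.array(p)-T[:3,3]); return c[:2]/c[2]*f(g)+[g['cx'],g['cy']]
def crop(fn,u0,v0,u1,v1,k,out):
    im=cv2.imread('pics/'+fn+'.png')[v0:v1,u0:u1]; cv2.imwrite('pics/'+out+'.png',cv2.resize(im,None,fx=k,fy=k,interpolation=cv2.INTER_CUBIC))
E
python3 - <<'E'
from h import *
s=arm.sense(); print(s, arm.grip_depth)
for n in('top','side','wrist'):
    g=grab(n,n+'0'); print(n,g['vertical_fov'],g['T'].round(3).tolist())
t=[cv2.imread(f'pics/{n}0.png') for n in('top','side')]
E
```

```text
pics
{'time_s': 0.0, 'joints': array([ 1.11489476e+00,  2.45819760e-01,  1.55900109e+00, -1.41673252e-05,
        1.33870280e+00, -1.74090263e-01]), 'qd': array([-0.00196757, -0.00063705,  0.00146703, -0.00134943,  0.00079234,
       -0.00196052]), 'joint_efforts': array([ 8.88593058e-04, -4.29495907e+01, -3.26131010e+01, -4.59197190e-05,
        5.22670118e-03,  5.50590528e-06]), 'position': array([0.18065203, 0.62415947, 0.40358331]), 'eef_rot': array([-0.42513919,  0.56586992,  0.42451163,  0.56465722]), 'force': array([0.23876312, 0.33943766, 0.61011497]), 'torque': array([ 0.00741414, -0.04679776,  0.0297695 ]), 'width': 1.0033652993539395} 0.1547
top 52.24107041226982 [[-0.018, -0.99, 0.141, 0.309], [-1.0, 0.021, 0.018, 0.136], [-0.021, -0.14, -0.99, 1.061], [0.0, 0.0, 0.0, 1.0]]
side 47.43228567591248 [[0.951, -0.185, 0.247, 0.257], [-0.309, -0.572, 0.76, -0.5], [0.001, -0.799, -0.602, 0.701], [0.0, 0.0, 0.0, 1.0]]
wrist 60.552207705772865 [[0.278, 0.915, 0.293, 0.105], [0.961, -0.264, -0.086, 0.646], [-0.001, 0.305, -0.952, 0.374], [0.0, 0.0, 0.0, 1.0]]
```

View pics/top0.png

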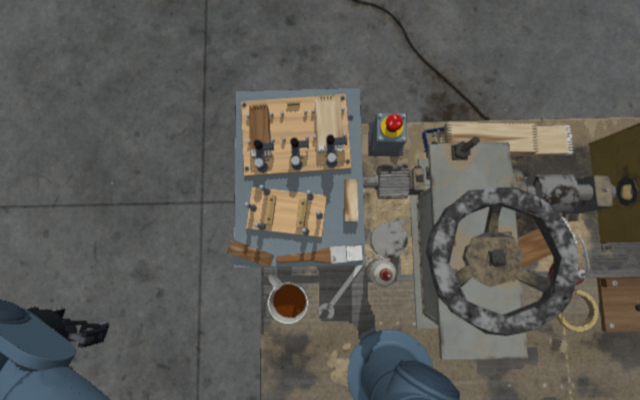

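View pics/side0.png

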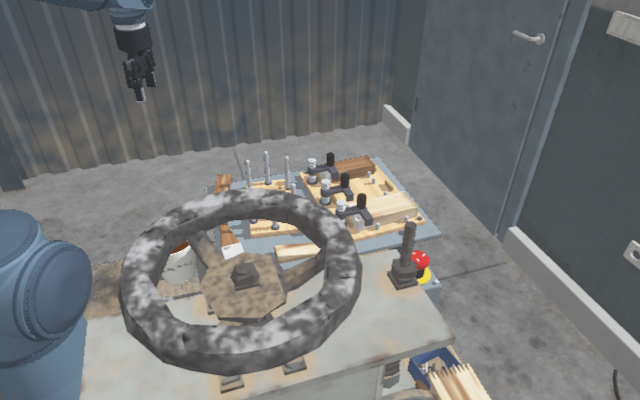

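The top view shows the jig at (297,135), a dark block in the left nest, a wide pale block in the right nest and an empty middle nest. The cradle is at (286,212) and the red button at (394,123). The side view agrees. I'll enlarge the top view next.

```bash
python3 - <<'E'
from h import *
crop('top0',230,80,420,280,4,'c1')
g=load('top0')
im=cv2.imread('pics/c1.png');cv2.imwrite('pics/c1.png',im[:600])
E
```

```text
(no output)
```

View pics/c1.png

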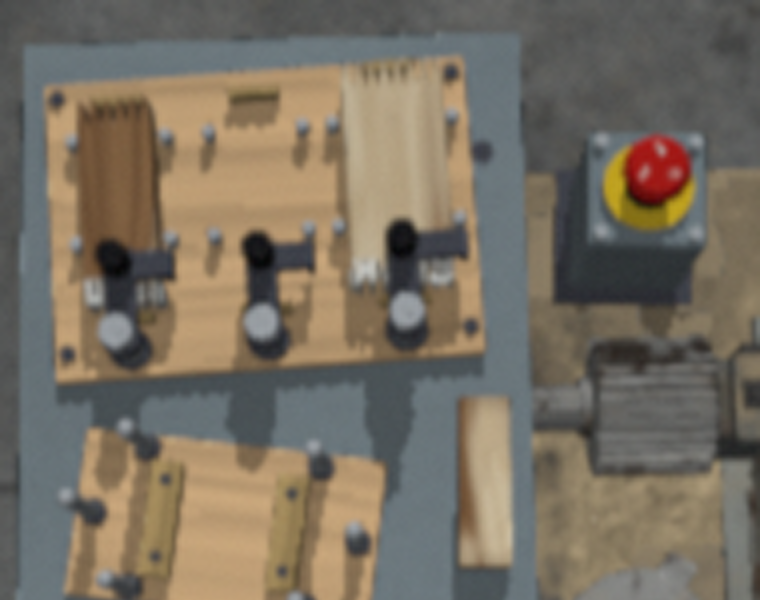

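The crop shows the following (crop pixels):
- Plate corners at (44,87), (463,57), (483,352) and (57,383).
- Knobs at (113,258), (258,250) and (402,238).
- Posts at (117,330), (262,322) and (406,312).
- Red head at (658,170).

Block_b is absent. Next I'll measure.

```bash
python3 - <<'E'
from h import *
g=load('top0')
P=lambda u,v,z=None: pt(g,230+u/4,80+v/4,z).round(4)
print('table',P(300,400),P(420,470),P(280,45)); print('plate',P(250,180),'blkA',P(400,160),'C',P(110,180))
z=.135
co=np.array([P(u,v,z) for u,v in((44,87),(463,57),(483,352),(57,383))]);print(co,co.mean(0))
print('dist',[np.linalg.norm(co[i]-co[(i+1)%4]) for i in range(4)])
d=co[0]+co[1]-co[2]-co[3]; yawx=np.arctan2(d[1],d[0]); d=co[0]-co[1]+co[3]-co[2]; print('yaw',yawx,np.arctan2(d[1],d[0])-np.pi/2)
for u,v in((113,258),(258,250),(402,238)): print('knob rng',P(u,v),P(u,v,.199))
for u,v in((117,330),(262,322),(406,312)): print('post rng',P(u,v))
print('stop',P(658,170),P(658,170)); print('boxtop',P(600,150),P(650,232))
# cradle stake tops in full image
for u,v in((125,427),(67,495),(313,446),(357,533),(105,577),(296,600)): print('stake',P(u,v),P(u,v,.217))
E
```

```text
table [0.4658 0.1938 0.1263] [0.4234 0.125  0.1255] [0.6827 0.2033 0.1246]
plate [0.5958 0.221  0.1357] blkA [0.5976 0.1328 0.1611] C [0.59   0.299  0.1607]
[[0.6561 0.3432 0.135 ]
 [0.6682 0.0941 0.135 ]
 [0.4901 0.0872 0.135 ]
 [0.4773 0.3339 0.135 ]] [0.572925 0.2146   0.135   ]
dist [np.float64(0.24939370481229073), np.float64(0.1782336107472438), np.float64(0.24703184005305873), np.float64(0.17904169905360037)]
yaw 0.04535973087056965 0.05017970364819524
knob rng [0.5345 0.2905 0.1975] [0.5341 0.2902 0.199 ]
knob rng [0.5382 0.2116 0.1932] [0.5367 0.2111 0.199 ]
knob rng [0.5421 0.1327 0.197 ] [0.5415 0.1327 0.199 ]
post rng [0.4956 0.2891 0.192 ]
post rng [0.4991 0.2102 0.1879]
post rng [0.5021 0.1314 0.1917]
stop [ 0.5884 -0.014   0.1597] [ 0.5884 -0.014   0.1597]
boxtop [0.6152 0.0128 0.1162] [ 0.5643 -0.015   0.1152]
stake [0.4382 0.2804 0.2166] [0.4382 0.2803 0.217 ]
stake [0.403  0.3108 0.2162] [0.4029 0.3106 0.217 ]
stake [0.426  0.1816 0.2172] [0.426  0.1817 0.217 ]
stake [0.3802 0.1595 0.2149] [0.38   0.1594 0.217 ]
stake [0.3598 0.2905 0.217 ] [0.3598 0.2905 0.217 ]
stake [0.346  0.1916 0.2155] [0.346  0.1915 0.217 ]
```

```bash
python3 - <<'E'
from h import *
crop('top0',225,170,375,280,5,'c2')
E
```

```text
(no output)
```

View pics/c2.png

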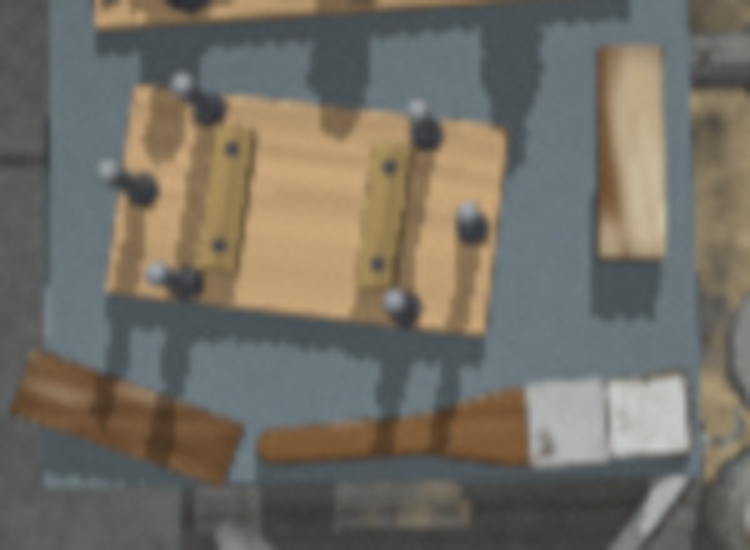

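The second crop shows the stake tops at (183,82), (108,170), (418,108), (469,212), (157,272) and (402,298). The dark wedge is lower left and the offcut is at right. I'll fit the cradle and jig and check obstacle heights near the button.

```bash
python3 - <<'E'
from h import *
g=load('top0')
S=np.array([pt(g,225+u/5,170+v/5,.217)[:2] for u,v in((183,82),(108,170),(418,108),(469,212),(157,272),(402,298))])
M=np.array([(40,50),(0,76),(40,-50),(0,-76),(-40,50),(-40,-50)])/1000
def fit(M,S):
    m,s=M.mean(0),S.mean(0);A=M-m;B=S-s
    t=np.arctan2((A[:,0]*B[:,1]-A[:,1]*B[:,0]).sum(),(A*B).sum()); c,n=np.cos(t),np.sin(t); Q=np.array([[c,-n],[n,c]])
    return s-Q@m,t,((Q@A.T).T-B).round(4)
print('cradle',fit(M,S))
# height map
v,u=np.mgrid[0:400,0:640]; d=g['range_z']; r=np.stack([(u-g['cx'])/f(g)*d,(v-g['cy'])/f(g)*d,d],-1); W=r@g['T'][:3,:3].T+g['T'][:3,3]
red=(g['frame'][...,0]>120)&(g['frame'][...,1]<60)&(v<145)&(u>370)&(u<420)
print('red',np.median(W[red],0),W[red].min(0),W[red].max(0))
for x0 in np.arange(.3,.75,.05):
    print(round(x0,2),[ (lambda m: round(float(W[...,2][m].max()),2) if m.any() else 0)((W[...,0]>x0)&(W[...,0]<x0+.05)&(W[...,1]>y0)&(W[...,1]<y0+.05)&(d>0)) for y0 in np.arange(.35,-.3,-.05)])
E
```

```text
cradle (array([0.392508  , 0.23508277]), np.float64(-0.12833831115032682), array([[-0.0003, -0.    ],
       [-0.0002, -0.0005],
       [-0.    , -0.0005],
       [ 0.001 , -0.0006],
       [-0.0002, -0.0004],
       [-0.0003,  0.002 ]]))
red [ 0.59252341 -0.01282084  0.15927701] [ 0.57773834 -0.03207736  0.15455334] [0.60672431 0.00476873 0.1640196 ]
0.3 [0.15, 0.15, 0.14, 0.14, 0.22, 0.14, 0.14, 0.08, 0.38, 0.38, 0.35, 0.34, 0.38]
0.35 [0.13, 0.21, 0.22, 0.15, 0.22, 0.15, 0.15, 0.08, 0.38, 0.38, 0.38, 0.38, 0.38]
0.4 [0.13, 0.22, 0.22, 0.15, 0.22, 0.14, 0.14, 0.12, 0.12, 0.37, 0.38, 0.38, 0.25]
0.45 [0.13, 0.19, 0.19, 0.19, 0.14, 0.19, 0.14, 0.12, 0.12, 0.25, 0.35, 0.25, 0.25]
0.5 [0.13, 0.2, 0.2, 0.2, 0.17, 0.2, 0.17, 0.1, 0.1, 0.25, 0.35, 0.25, 0.25]
0.55 [0.13, 0.17, 0.17, 0.19, 0.17, 0.2, 0.17, 0.16, 0.16, 0.01, 0.05, 0.06, 0.06]
0.6 [0.13, 0.17, 0.17, 0.15, 0.16, 0.17, 0.15, 0.16, 0.16, 0.11, 0.04, 0.06, 0.06]
0.65 [0.13, 0.14, 0.14, 0.15, 0.16, 0.17, 0.14, 0, 0, 0, 0, 0, 0]
0.7 [0, 0, 0, 0, 0, 0, 0, 0, 0, 0, 0, 0, 0]
```

The fits are good to about 2 mm: cradle centre (0.3925, 0.235) with yaw -0.128, jig centre (0.573, 0.2146) with yaw 0.047, button (0.592, -0.0135). I'll move over the button with the gripper shut, turning toward the later heading on the way.

>>> step_arm --commands '[0,0,25,-0.14,0,0,0,25,-0.14,0,24,-37,0,-0.14,0,24,-37,0,-0.14,0,24,-37,0,-0.14,0,24,-37,0,-0.14,0,24,-37,0,-0.14,0,24,-37,0,-0.14,0,24,-37,0,-0.14,0,24,-37,0,-0.14,0,24,-37,0,-0.14,0,24,-37,0,-0.14,0,24,-37,0,-0.14,0,24,-37,0,-0.14,0,24,-37,0,-0.14,0,24,-37,0,-0.14,0,24,-37,0,-0.14,0,24,-37,0,-0.14,0,4,-9,0,-0.14,0,0,0,0,-0.14,0]'

```text
time_s: 2.15
position: [0.5759, -0.0056, 0.4488]
eef_rot: [0.515, 0.487, -0.512, 0.485]
force: [-0.9, 0.3, -0.9]
width: -0.003
```

>>> step_arm --commands '[16,-8,-30,0,0,0,0,-40,0,0,0,0,-30,0,0,0,0,-6,0,0,0,0,0,0,0]'

```text
time_s: 2.65
position: [0.5924, -0.0155, 0.3404]
eef_rot: [0.517, 0.485, -0.513, 0.484]
force: [0.3, -0.5, 0.8]
width: -0.002
```

```bash
python3 - <<'E'
from h import *
s=arm.sense(); print(s['position'],s['force'],R.from_quat(s['eef_rot']).as_matrix().round(3).tolist(),s['joints'])
g=grab('top','t1');grab('side','s1')
crop('s1',380,180,460,300,5,'c3')
a=cv2.imread('pics/c3.png'); b=cv2.resize(cv2.imread('pics/t1.png')[100:160,360:430],None,fx=5,fy=5)
o=np.zeros((600,750,3),np.uint8); o[:600,:400]=a; o[:300,400:750]=b; cv2.imwrite('pics/c3.png',o)
E
```

```text
[ 0.59240123 -0.01548328  0.34044442] [ 0.27975968 -0.48858825  0.79163185] [[0.003, 0.998, -0.061], [0.006, -0.061, -0.998], [-1.0, 0.003, -0.006]] [-0.21818918  0.17759708  1.75934712  0.00684736  1.2028194   1.410808  ]
```

View pics/c3.png

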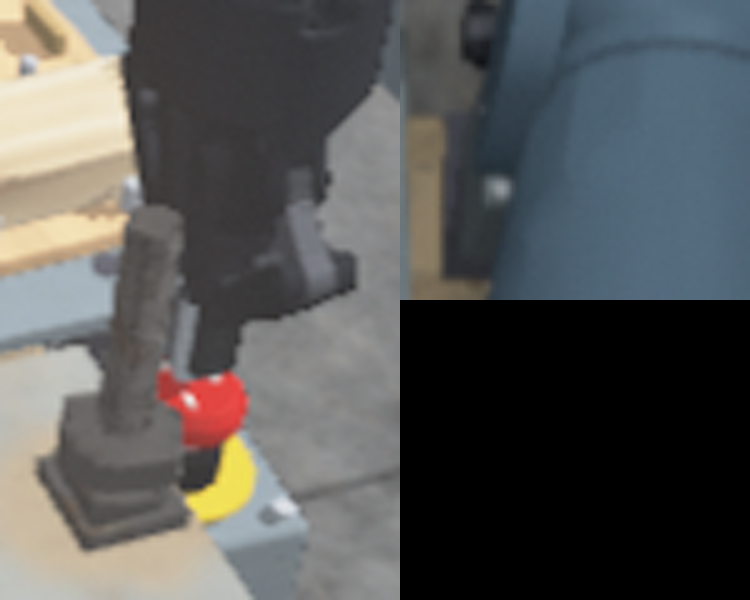

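The fingertips hover just above the red head and look near its centre. Pressing now.

>>> step_arm --commands '[0,0,-6,0,0,0,0,-4,0,0,0,0,-4,0,0,0,0,-3,0,0]'

```text
time_s: 3.15
position: [0.5943, -0.0155, 0.3305]
eef_rot: [0.519, 0.482, -0.51, 0.488]
force: [-3.6, 0.7, 5.3]
width: -0.0
```

>>> step_arm --commands '[-1,0,-5,0,0,-1,0,-5,0,0,0,0,-5,0,0,0,0,-5,0,0]'

```text
time_s: 3.55
position: [0.5949, -0.0155, 0.3236]
eef_rot: [0.52, 0.48, -0.508, 0.49]
force: [-18.7, 2.4, 32.0]
width: -0.004
```

>>> step_arm --commands '[0,0,10,0,0,0,0,20,0,0,0,0,40,0,0,0,0,40,0,0]'

```text
time_s: 3.95
position: [0.5929, -0.0151, 0.4302]
eef_rot: [0.518, 0.484, -0.511, 0.486]
force: [0.5, -0.5, 0.2]
width: -0.001
```

```bash
python3 - <<'E'
from h import *
for _ in range(1):
  s=arm.sense(); M=R.from_quat(s['eef_rot']).as_matrix(); print(s['position'],s['force'],M[:,0],s['joints'])
g=grab('side','s2'); a=load('s1'); o=load('side0')
for k,q in(('0',o),('2',g)):
  F=q['frame'].astype(int); m=(F[...,0]>150)&(F[...,1]<70)&(F[...,2]<70); m[:240]=0;m[280:]=0;m[:,:400]=0;m[:,440:]=0
  v,u=np.nonzero(m); print(k,len(v),v.min(),v.max(),v.mean(),u.mean(), pt(q,u.mean(),v.mean()))
E
```

```text
[ 0.59289349 -0.01505487  0.43021102] [ 0.53312657 -0.53786877  0.19639902] [ 0.00954423  0.00393451 -0.99994671] [-0.21721969  0.09086641  1.68485365  0.00603592  1.35740412  1.41068814]
0 84 251 268 261.5357142857143 420.17857142857144 [ 0.59012761 -0.02810745  0.15940331]
2 38 254 271 267.39473684210526 420.6842105263158 [ 0.59105101 -0.03130043  0.14831801]
```

The head sits about 3 px lower, at z 0.148, so it is latched. Now to knob_1.

>>> step_arm --commands '[-13,37,0,0.05,0.6,-13,37,0,0.05,0.6,-13,37,0,0,0.6,-12,37,0,0,0.6,0,0,-20,0,0.6,0,0,0,0,0.6]'

```text
time_s: 4.6
position: [0.5411, 0.1369, 0.4199]
eef_rot: [0.497, 0.503, -0.481, 0.518]
force: [0.6, -0.1, -0.7]
width: 0.598
```

```bash
python3 - <<'E'
from h import *
s=arm.sense(); M=R.from_quat(s['eef_rot']).as_matrix(); print(s['position'],M[:,2],s['width'])
g=grab('wrist','w1'); T=g['T']; print(T.round(3).tolist(), px(g,[.542,.133,.197]))
cv2.imwrite('pics/w1.png',g['frame'][:,:,::-1])
E
```

```text
[0.5410966  0.13690322 0.41985065] [ 0.04353427 -0.99905073 -0.00154896] 0.5984596993836835
[[0.044, -0.96, -0.278, 0.621], [-0.999, -0.043, -0.01, 0.141], [-0.003, 0.278, -0.961, 0.392], [0.0, 0.0, 0.0, 1.0]] [329.39698944 238.72046047]
```

View pics/w1.png

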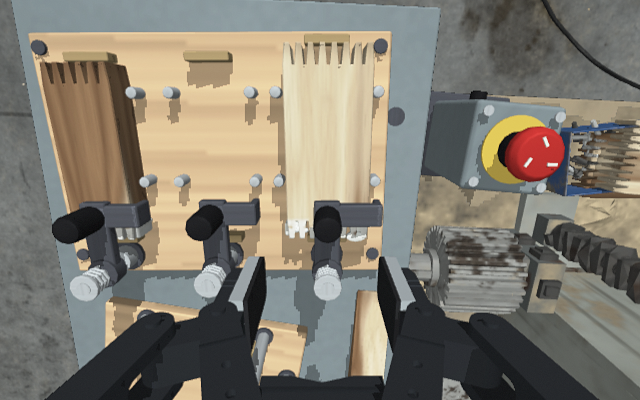

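The wrist view shows knob_1 at (327,225), knob_2 at (204,222), knob_3 at (75,225), the posts below them, and the head at (535,153). I'll refine from the depth.

```bash
cat >> h.py <<'E'
def cloud(g):
    v,u=np.mgrid[0:400,0:640]; d=g['range_z']; r=np.stack([(u-g['cx'])/f(g)*d,(v-g['cy'])/f(g)*d,d],-1); return r@g['T'][:3,:3].T+g['T'][:3,3]
E
python3 - <<'E'
from h import *
g=load('w1'); W=cloud(g); F=g['frame'].astype(int).sum(-1)
def box(u0,u1,v0,v1,zlo,zhi,dark=None):
    m=np.zeros(F.shape,bool); m[v0:v1,u0:u1]=1; m&=(W[...,2]>zlo)&(W[...,2]<zhi)&(g['range_z']>0)
    if dark is not None: m&=(F<dark)
    p=W[m]; return len(p), p.min(0).round(4),p.max(0).round(4),((p.min(0)+p.max(0))/2).round(4)
for n,b in(('k1',(308,348,200,245)),('k2',(180,228,200,245)),('k3',(50,108,200,247))):
    m=np.s_[b[2]:b[3],b[0]:b[1]]; zt=np.percentile(W[m][...,2],97); print(n,zt,box(*b,zt-.004,zt+.004))
for n,b in(('p1',(310,345,260,302)),('p2',(190,232,265,300)),('p3',(65,115,262,302))):
    m=np.s_[b[2]:b[3],b[0]:b[1]]; zt=np.percentile(W[m][...,2],97); print(n,zt,box(*b,zt-.004,zt+.004))
print('stop',box(500,566,120,185,.14,.17))
print('A',box(286,376,70,200,.155,.165),'C',box(45,142,80,200,.155,.165))
print('A corners',[pt(g,u,v,.161).round(4) for u,v in((286,42),(376,45),(371,200),(283,200))])
print('C corners',[pt(g,u,v,.161).round(4) for u,v in((44,62),(127,66),(141,195),(62,200))])
E
```

```text
k1 0.19851089340983422 (609, array([0.5396, 0.1261, 0.1945]), array([0.5568, 0.1433, 0.1994]), array([0.5482, 0.1347, 0.1969]))
k2 0.1946595696161798 (598, array([0.5355, 0.2052, 0.1908]), array([0.5528, 0.2227, 0.1959]), array([0.5441, 0.2139, 0.1934]))
k3 0.19850464943386478 (658, array([0.5315, 0.2848, 0.1945]), array([0.5492, 0.3022, 0.1994]), array([0.5403, 0.2935, 0.197 ]))
p1 0.19346914100255108 (585, array([0.4969, 0.1234, 0.1898]), array([0.5152, 0.1419, 0.1943]), array([0.5061, 0.1326, 0.192 ]))
p2 0.2810870488194999 (113, array([0.55  , 0.1706, 0.2772]), array([0.5545, 0.1772, 0.2847]), array([0.5523, 0.1739, 0.281 ]))
p3 0.1934148735622963 (619, array([0.489 , 0.2825, 0.1894]), array([0.5077, 0.3024, 0.1948]), array([0.4984, 0.2924, 0.1921]))
stop (2596, array([ 0.5734, -0.0323,  0.1403]), array([0.613 , 0.0072, 0.1556]), array([ 0.5932, -0.0125,  0.148 ]))
A (11121, array([0.5563, 0.1002, 0.1555]), array([0.6429, 0.1647, 0.1644]), array([0.5996, 0.1325, 0.1599])) C (8339, array([0.5494, 0.2729, 0.155 ]), array([0.63  , 0.3198, 0.1646]), array([0.5897, 0.2963, 0.1598]))
A corners [array([0.6568, 0.165 , 0.161 ]), array([0.6575, 0.1092, 0.161 ]), array([0.5579, 0.1039, 0.161 ]), array([0.5552, 0.1655, 0.161 ])]
C corners [array([0.6386, 0.317 , 0.161 ]), array([0.6385, 0.265 , 0.161 ]), array([0.5544, 0.2648, 0.161 ]), array([0.5482, 0.3207, 0.161 ])]
```

>>> step_arm --commands '[7,-2,-20,0,0.6,0,0,-30,0,0.6,0,0,-15,0,0.6,0,0,-8,0,0.6,0,0,0,0,0,0,0,0,0,0,0,0,0,0,0,0,0,0,0,0,0,0,0,0,0]'

```text
time_s: 5.55
position: [0.5518, 0.132, 0.353]
eef_rot: [0.502, 0.499, -0.478, 0.52]
force: [1.4, 0.2, -3.7]
width: 0.176
```

```bash
python3 - <<'E'
from h import *
s=arm.sense(); M=R.from_quat(s['eef_rot']).as_matrix(); print(s['position'],M.round(3).tolist(),s['width'],s['force'],s['qd'].round(3))
grab('wrist','w2')
E
```

```text
[0.55175842 0.13196814 0.3529976 ] [[0.045, 0.998, 0.038], [0.004, 0.038, -0.999], [-0.999, 0.046, -0.002]] 0.17598484871151493 [ 1.3642428   0.19561647 -3.67849917] [-0.    -0.003  0.001 -0.001 -0.001  0.001]
```

View pics/w2.png

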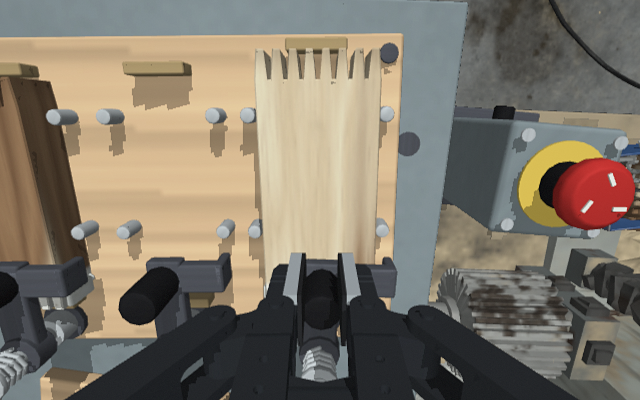

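The knob is between the pads, but a small tool tilt (0.045 rad) puts the grip point about 10 mm too far out and 7 mm high. I'll regrip and track the true grip point.

```bash
cat > st.py <<'E'
from h import *
def st():
    s=arm.sense(); M=R.from_quat(s['eef_rot']).as_matrix(); p=s['position']
    print('t',round(s['time_s'],2),'grip',(p+M[:,0]*.1547).round(4),'tip z',(p+M[:,0]*.173)[2].round(4),'head',np.arctan2(M[1,2],M[0,2]).round(3),'tilt',M[:2,0].round(3),'w',round(float(s['width']),3),'F',s['force'].round(1),'q6',s['joints'][5].round(2),'T',s['torque'].round(2))
if __name__=='__main__': st()
E
python3 st.py
```

```text
t 5.6 grip [0.5588 0.1325 0.1985] tip z 0.1802 head -1.533 tilt [0.045 0.004] w 0.173 F [ 0.9 -0.2 -3.3] q6 1.57 T [ 0.05 -0.09 -0.03]
```

>>> step_arm --commands '[0,0,0,0,0.6,0,0,0,0,0.6,0,0,0,0,0.6,-5,0,0,0,0.6,-6,0,0,0,0.6,0,0,0,0,0.6,0,0,-4,0,0.6,0,0,-4,0,0.6,0,0,0,0,0.6]'

```text
time_s: 6.5
position: [0.5404, 0.132, 0.3474]
eef_rot: [0.503, 0.497, -0.477, 0.521]
force: [0.4, 0.4, 0.2]
width: 0.601
```

```bash
python3 st.py
```

```text
t 6.5 grip [0.5482 0.1325 0.1929] tip z 0.1746 head -1.532 tilt [0.05  0.004] w 0.601 F [0.4 0.4 0.2] q6 1.57 T [0.01 0.02 0.05]
```

>>> step_arm --commands '[0,2,-1,0,0.6,0,0,0,0,0,0,0,0,0,0,0,0,0,0,0,0,0,0,0,0,0,0,0,0,0,0,0,6,0,0,0,0,6,0,0,0,0,6,0,0]'

```text
time_s: 7.4
position: [0.5403, 0.1339, 0.3622]
eef_rot: [0.503, 0.498, -0.477, 0.521]
force: [5.0, -0.2, -8.5]
width: 0.188
```

```bash
python3 st.py
```

```text
t 7.4 grip [0.5478 0.1344 0.2076] tip z 0.1894 head -1.532 tilt [0.049 0.003] w 0.188 F [ 5.  -0.2 -8.5] q6 1.57 T [ 0.02 -0.73 -0.03]
```

```bash
cat > arc.py <<'E'
from h import *; import sys
# arc of the TCP about post, n steps of d rad
x,y,d,n=map(float,sys.argv[1:5]); p=arm.sense()['position'][:2]-[x,y]; print('r,ang',np.hypot(*p),np.arctan2(p[1],p[0]))
for i in range(int(n)):
    c,s=np.cos(d),np.sin(d); q=np.array([c*p[0]-s*p[1],s*p[0]+c*p[1]]); print((1000*(q-p)).round(1),end=' '); p=q
E
python3 arc.py .506 .1326 .14 15
```

```text
r,ang 0.034300563570295685 0.03792292392596109
[-0.5  4.8] [-1.2  4.7] [-1.8  4.4] [-2.4  4.1] [-3.   3.8] [-3.5  3.3] [-3.9  2.8] [-4.2  2.2] [-4.5  1.6] [-4.7  1. ] [-4.8  0.3] [-4.8 -0.4] [-4.7 -1. ] [-4.5 -1.7] [-4.2 -2.3]
```

>>> step_arm --commands '[0,0,3,0,0,-0.5,4.8,0,0.14,0,-1.2,4.7,0,0.14,0,-1.8,4.4,0,0.14,0,-2.4,4.1,0,0.14,0,-3,3.8,0,0.14,0,-3.5,3.3,0,0.14,0]'

```text
time_s: 8.1
position: [0.5269, 0.1597, 0.363]
eef_rot: [0.246, 0.664, -0.213, 0.673]
force: [3.1, 0.2, -8.4]
width: 0.185
```

```bash
python3 st.py; python3 arc.py .506 .1326 .14 12
```

```text
t 8.1 grip [0.531  0.1659 0.2085] tip z 0.1902 head -0.66 tilt [0.027 0.04 ] w 0.185 F [ 3.1  0.2 -8.4] q6 0.73 T [-0.13 -0.59  0.03]
r,ang 0.034231058003384066 0.9135655919773417
[-4.   2.7] [-4.3  2.1] [-4.6  1.4] [-4.7  0.8] [-4.8  0.1] [-4.8 -0.5] [-4.6 -1.2] [-4.4 -1.8] [-4.1 -2.4] [-3.7 -3. ] [-3.3 -3.5] [-2.8 -3.9]
```

>>> step_arm --commands '[-4,2.7,0,0.14,0,-4.3,2.1,0,0.14,0,-4.6,1.4,0,0.14,0,-4.7,0.8,0,0.14,0,-4.8,0.1,0,0.14,0,-4.8,-0.5,0,0.14,0,-4.6,-1.2,0,0.14,0,-4.4,-1.8,0,0.12,0]'

```text
time_s: 8.9
position: [0.4884, 0.1634, 0.3612]
eef_rot: [-0.157, 0.691, 0.186, 0.68]
force: [5.3, -1.7, -7.9]
width: 0.188
```

```bash
python3 st.py; python3 arc.py .506 .1326 .1 2
```

```text
t 8.9 grip [0.4846 0.1691 0.2066] tip z 0.1884 head 0.491 tilt [-0.025  0.037] w 0.188 F [ 5.3 -1.7 -7.9] q6 -0.41 T [ 0.01 -1.06  0.13]
r,ang 0.035425405146423034 2.089692033778582
[-3.  -1.9] [-2.8 -2.2]
```

>>> step_arm --commands '[0,0,-8,0,0,0,0,-8,0,0,0,0,-3,0,0,0,0,0,0,0.5,0,0,0,0,0.5,0,0,0,0,0.5,0,0,20,0,0.5,0,0,30,0,0.5,0,0,0,0,0.5]'

```text
time_s: 9.8
position: [0.4888, 0.1637, 0.3956]
eef_rot: [-0.154, 0.692, 0.184, 0.681]
force: [0.0, 0.6, 0.4]
width: 0.502
```

```bash
python3 st.py
```

```text
t 9.8 grip [0.4848 0.1695 0.241 ] tip z 0.2228 head 0.483 tilt [-0.026  0.037] w 0.502 F [0.  0.6 0.4] q6 -0.4 T [-0.01 -0.02 -0.01]
```

>>> step_arm --commands '[3.2,9.2,0,-0.145,0.6,3.2,9.2,0,-0.145,0.6,3.2,9.2,0,-0.145,0.6,3.2,9.2,0,-0.145,0.6,3.2,9.2,0,-0.145,0.6,3.2,9.2,0,-0.145,0.6,3.2,9.2,0,-0.145,0.6,3.2,9.2,0,-0.145,0.6,3.2,9.2,0,-0.145,0.6,3.2,9.2,0,-0.145,0.6,3.2,9.2,0,-0.145,0.6,3.2,9.2,0,-0.145,0.6,3.2,9.2,0,-0.145,0.6,3.2,9.2,0,-0.12,0.6,0,0,0,0,0.6]'

```text
time_s: 11.3
position: [0.5346, 0.2976, 0.3938]
eef_rot: [0.517, 0.486, -0.494, 0.503]
force: [0.8, 0.1, 0.1]
width: 0.601
```

```bash
python3 st.py; python3 - <<'E'
from h import *
g=grab('wrist','w3'); W=cloud(g)
m=(W[...,2]>.1945)&(W[...,2]<.2)&(np.abs(W[...,1]-.2935)<.014)&(np.abs(W[...,0]-.5403)<.016); p=W[m]; print(len(p),(p.min(0)+p.max(0))/2,np.ptp(p,axis=0))
E
```

```text
t 11.3 grip [0.5407 0.2982 0.2392] tip z 0.2209 head -1.593 tilt [0.04  0.004] w 0.601 F [0.8 0.1 0.1] q6 1.92 T [ 0.02  0.05 -0.05]
772 [0.54062874 0.29439474 0.19700742] [0.01777645 0.01734286 0.00496953]
```

>>> step_arm --commands '[0,-4,-15,0.06,0.6,0,0,-16,0,0.6,0,0,-11,0,0.6,0,0,-5,0,0.6,0,0,0,0,0.6]'

```text
time_s: 11.85
position: [0.5339, 0.2918, 0.3436]
eef_rot: [0.499, 0.503, -0.478, 0.519]
force: [0.0, -0.0, 0.4]
width: 0.6
```

```bash
python3 st.py
```

```text
t 11.85 grip [0.5397 0.2928 0.1891] tip z 0.1708 head -1.526 tilt [0.038 0.006] w 0.6 F [ 0.  -0.   0.4] q6 1.84 T [0.01 0.03 0.04]
```

>>> step_arm --commands '[0.5,1.5,3,0,0.6,0,0,0,0,0,0,0,0,0,0,0,0,0,0,0,0,0,0,0,0,0,0,0,0,0,0,0,6,0,0,0,0,6,0,0,0,0,7,0,0]'

```text
time_s: 12.75
position: [0.5345, 0.2935, 0.3654]
eef_rot: [0.5, 0.503, -0.478, 0.519]
force: [3.8, 0.7, -9.1]
width: 0.184
```

```bash
python3 st.py; python3 arc.py .4986 .2928 .14 8
```

```text
t 12.75 grip [0.5405 0.2944 0.2109] tip z 0.1926 head -1.526 tilt [0.039 0.006] w 0.184 F [ 3.8  0.7 -9.1] q6 1.85 T [ 0.28 -0.69 -0.02]
r,ang 0.035902720430936924 0.018346912659141353
[-0.4  5. ] [-1.1  4.9] [-1.8  4.7] [-2.4  4.4] [-3.  4.] [-3.6  3.5] [-4.  3.] [-4.4  2.4]
```

>>> step_arm --commands '[-0.4,5,0,0.14,0,-1.1,4.9,0,0.14,0,-1.8,4.7,0,0.14,0,-2.4,4.4,0,0.14,0,-3,4,0,0.14,0,-3.6,3.5,0,0.14,0,-4,3,0,0.14,0]'

```text
time_s: 13.45
position: [0.5168, 0.3239, 0.364]
eef_rot: [0.191, 0.684, -0.165, 0.685]
force: [1.6, 0.7, -6.9]
width: 0.183
```

```bash
python3 st.py; python3 arc.py .4986 .2928 .14 9
```

```text
t 13.45 grip [0.5184 0.3294 0.2094] tip z 0.1911 head -0.508 tilt [0.01  0.035] w 0.183 F [ 1.6  0.7 -6.9] q6 0.87 T [ 0.03 -0.42 -0.02]
r,ang 0.03604363079102455 1.041031258945528
[-4.5  2.2] [-4.8  1.6] [-5.   0.9] [-5.   0.2] [-5.  -0.5] [-4.9 -1.2] [-4.7 -1.9] [-4.4 -2.5] [-4.  -3.1]
```

>>> step_arm --commands '[-4.5,2.2,0,0.14,0,-4.8,1.6,0,0.14,0,-5,0.9,0,0.14,0,-5,0.2,0,0.14,0,-5,-0.5,0,0.14,0,-4.9,-1.2,0,0.14,0,-4.5,-1.9,0,0.12,0]'

```text
time_s: 14.15
position: [0.4808, 0.3253, 0.3624]
eef_rot: [-0.163, 0.692, 0.184, 0.679]
force: [4.9, 1.4, -7.1]
width: 0.186
```

```bash
python3 st.py
```

```text
t 14.15 grip [0.4769 0.3291 0.2078] tip z 0.1895 head 0.496 tilt [-0.025  0.024] w 0.186 F [ 4.9  1.4 -7.1] q6 -0.11 T [ 0.24 -0.86  0.09]
```

>>> step_arm --commands '[0,0,-8,0,0,0,0,-8,0,0,0,0,-3,0,0,0,0,0,0,0.5,0,0,0,0,0.5,0,0,0,0,0.5,0,0,30,0,0.6,0,0,40,0,0.8,15,-23,0,0.14,1,15,-23,0,0.14,1,15,-23,0,0.14,1,15,-23,0,0.14,1,15,-23,0,0.14,1,15,-23,0,0.14,1,15,-23,0,0.14,1,15,-23,0,0.14,1,0,0,0,0,1]'

```text
time_s: 15.85
position: [0.6051, 0.1347, 0.4245]
eef_rot: [-0.516, 0.487, 0.525, 0.47]
force: [-0.8, -0.2, -0.3]
width: 0.997
```

```bash
python3 st.py; python3 - <<'E'
from h import *
g=grab('wrist','w4'); grab('top','t4')
a=g['frame'][:,:,::-1]; b=cv2.resize(cv2.imread('pics/t4.png')[80:280,225:425],None,fx=2,fy=2)
cv2.imwrite('pics/c4.png',cv2.resize(np.hstack([a,b]),None,fx=.75,fy=.75,interpolation=cv2.INTER_AREA))
g=load('w1'); J=lambda u,v,z:pt(g,u,v,z).round(4)
print('pins A', [J(u,v,.149) for u,v in((275,91),(256,181),(378,92),(375,181))],'pinsB',[J(u,v,.149) for u,v in((171,92),(250,92),(181,181),(256,181))])
print('pinsC', [J(u,v,.149) for u,v in((132,92),(147,181))])
E
```

```text
t 15.85 grip [0.6012 0.1332 0.2699] tip z 0.2516 head 1.655 tilt [-0.025 -0.01 ] w 0.997 F [-0.8 -0.2 -0.3] q6 -1.62 T [ 0.02 -0.    0.01]
pins A [array([0.628 , 0.1732, 0.149 ]), array([0.5652, 0.1866, 0.149 ]), array([0.6304, 0.1036, 0.149 ]), array([0.5691, 0.1003, 0.149 ])] pinsB [array([0.6243, 0.2435, 0.149 ]), array([0.6266, 0.1901, 0.149 ]), array([0.5628, 0.241 , 0.149 ]), array([0.5652, 0.1866, 0.149 ])]
pinsC [array([0.6231, 0.2699, 0.149 ]), array([0.5617, 0.2658, 0.149 ])]
```

View pics/c4.png

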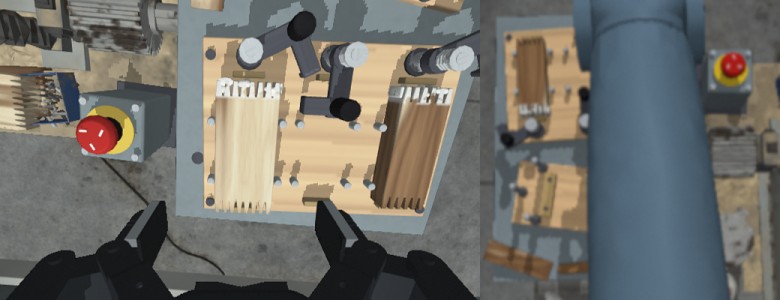

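Both fingers are swung aside, the blocks are still in their nests, and the knobs of fingers 1 and 3 point back-left. Descending onto block_a.

>>> step_arm --commands '[-3,4,-20,-0.037,1,0,0,-30,0,1,0,0,-25,0,1,0,0,-5,0,1,0,0,0,0,1]'

```text
time_s: 16.45
position: [0.5987, 0.1454, 0.3452]
eef_rot: [-0.506, 0.496, 0.515, 0.482]
force: [-0.3, -0.1, 0.3]
width: 0.998
```

```bash
python3 st.py
```

```text
t 16.45 grip [0.5952 0.1445 0.1905] tip z 0.1722 head 1.614 tilt [-0.023 -0.006] w 0.998 F [-0.3 -0.1  0.3] q6 -1.56 T [ 0.03  0.02 -0.02]
```

>>> step_arm --commands '[2,-7,0,0,1,0,0,0,0,1,0,0,-15,0,1,0,0,-15,0,1,0,0,-4,0,1,0,0,0,0,1]'

```text
time_s: 17.05
position: [0.6015, 0.1386, 0.313]
eef_rot: [-0.508, 0.495, 0.513, 0.484]
force: [0.2, 0.8, -0.1]
width: 0.999
```

```bash
python3 st.py
```

```text
t 17.05 grip [0.5991 0.1377 0.1583] tip z 0.14 head 1.614 tilt [-0.016 -0.006] w 0.999 F [ 0.2  0.8 -0.1] q6 -1.57 T [-0.05 -0.09 -0.05]
```

>>> step_arm --commands '[0,0,-3,0,1,0,0,0,0,0,0,0,0,0,0,0,0,0,0,0,0,0,0,0,0,0,0,0,0,0]'

```text
time_s: 17.65
position: [0.6018, 0.1386, 0.3102]
eef_rot: [-0.508, 0.494, 0.513, 0.484]
force: [0.0, 0.3, -1.6]
width: 0.667
```

```bash
python3 st.py
```

```text
t 17.65 grip [0.5995 0.1377 0.1555] tip z 0.1372 head 1.614 tilt [-0.015 -0.006] w 0.667 F [ 0.   0.3 -1.6] q6 -1.57 T [0.03 0.02 0.02]
```

>>> step_arm --commands '[0,0,8,0,0,0,0,10,0,0,0,0,15,0,0,0,0,25,0,0,0,0,30,0,0,0,0,20,0,0,0,0,0,0,0]'

```text
time_s: 18.35
position: [0.6007, 0.1386, 0.4279]
eef_rot: [-0.509, 0.494, 0.512, 0.485]
force: [0.9, 0.3, -0.9]
width: 0.666
```

```bash
python3 st.py
```

```text
t 18.35 grip [0.5988 0.1377 0.2732] tip z 0.2549 head 1.614 tilt [-0.012 -0.006] w 0.666 F [ 0.9  0.3 -0.9] q6 -1.57 T [ 0.02 -0.03  0.01]
```

>>> step_arm --commands '[-16,7,0,-0.13,0,-16,7,0,-0.13,0,-16,7,0,-0.13,0,-16,7,0,-0.13,0,-16,7,0,-0.13,0,-16,7,0,-0.13,0,-16,7,0,-0.13,0,-16,7,0,-0.13,0,-16,7,0,-0.13,0,-16,7,0,-0.13,0,-16,7,0,-0.13,0,-16,7,0,-0.13,0,-12,5,0,-0.13,0,0,0,0,0,0]'

```text
time_s: 19.75
position: [0.3855, 0.2293, 0.4228]
eef_rot: [0.057, 0.71, -0.048, 0.701]
force: [1.1, -0.0, -0.9]
width: 0.668
```

```bash
python3 st.py; python3 - <<'E'
from h import *
g=grab('wrist','w5'); cv2.imwrite('pics/w5.png',g['frame'][:,:,::-1])
c=np.array([.3925,.235]);t=-.128;Q=np.array([[np.cos(t),-np.sin(t)],[np.sin(t),np.cos(t)]])
for m in((40,50),(0,76),(40,-50),(0,-76),(-40,50),(-40,-50)): print(m,px(g,[*(c+Q@np.array(m)/1000),.217]).round(0))
E
```

```text
t 19.75 grip [0.3837 0.2314 0.2681] tip z 0.2498 head -0.148 tilt [-0.012  0.013] w 0.668 F [ 1.1 -0.  -0.9] q6 0.42 T [-0.01 -0.    0.05]
(40, 50) [416. 143.]
(0, 76) [337.  91.]
(40, -50) [405. 312.]
(0, -76) [339. 349.]
(-40, 50) [260. 146.]
(-40, -50) [272. 313.]
```

View pics/w5.png

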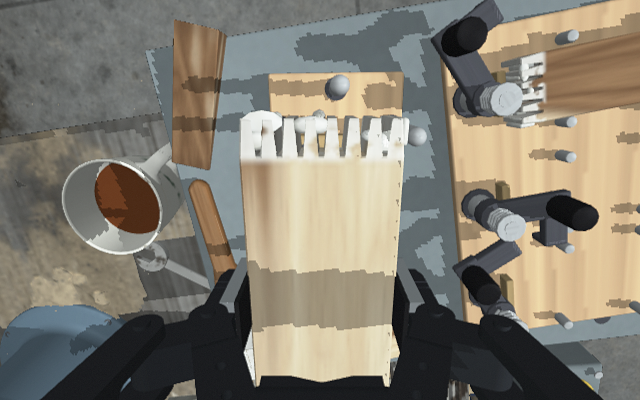

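The view shows block_a held, with its end at v≈117 between u=245 and u=408. Cradle stakes are visible at (339,86) and (419,135), a few pixels off prediction, so I'll refine the offset.

```bash
python3 - <<'E'
from h import *
g=load('w5'); W=cloud(g)
zt=.2736
print('rng block top',pt(g,320,250),pt(g,300,180))
for u,v in((247,118),(407,119),(246,170),(402,170),(252,300),(395,300)): print((u,v),pt(g,u,v,zt).round(4))
# stake tops by range
for u0,u1,v0,v1 in((322,356,70,108),(404,436,118,150)):
    m=np.zeros((400,640),bool);m[v0:v1,u0:u1]=1;m&=(W[...,2]>.210)&(W[...,2]<.222); p=W[m];print(len(p),p.min(0).round(4),p.max(0).round(4))
E
```

```text
rng block top [0.38634329 0.25375156 0.27457859] [0.38335947 0.2818522  0.27504437]
(247, 118) [0.3688 0.3056 0.2736]
(407, 119) [0.4228 0.2973 0.2736]
(246, 170) [0.3647 0.2879 0.2736]
(402, 170) [0.4197 0.2799 0.2736]
(252, 300) [0.3558 0.2353 0.2736]
(395, 300) [0.4128 0.2275 0.2736]
332 [0.399  0.3088 0.211 ] [0.4088 0.3184 0.2196]
306 [0.4353 0.2777 0.2102] [0.4446 0.2877 0.2189]
```

>>> step_arm --commands '[8,1,0,0.02,0,0,0,0,0,0,0,0,-10,0,0,0,0,-12,0,0,0,0,0,0,0]'

```text
time_s: 20.3
position: [0.3967, 0.2291, 0.3983]
eef_rot: [0.047, 0.71, -0.039, 0.701]
force: [-1.7, -0.5, -2.5]
width: 0.664
```

```bash
python3 st.py; python3 - <<'E'
from h import *
g=grab('wrist','w6'); W=cloud(g)
for c in((.4039,.3136),(.440,.2827)):
    m=(W[...,2]>.210)&(W[...,2]<.222)&(abs(W[...,0]-c[0])<.012)&(abs(W[...,1]-c[1])<.012); p=W[m];print(len(p),p.min(0).round(4),p.max(0).round(4)) if m.any() else print('none')
zt=arm.sense()['position'][2]-.1485
m=(abs(W[...,2]-zt)<.004)&(W[...,1]>.18)&(abs(W[...,0]-.395)<.05); p=W[m][:,:2]
print(len(p),cv2.minAreaRect((p*1000).astype(np.float32)))
E
```

```text
t 20.3 grip [0.3948 0.231  0.2437] tip z 0.2254 head -0.121 tilt [-0.012  0.012] w 0.664 F [-1.7 -0.5 -2.5] q6 0.39 T [ 0.01  0.02 -0.01]
441 [0.3991 0.3087 0.2125] [0.4087 0.3184 0.2195]
280 [0.4369 0.278  0.2105] [0.4449 0.2875 0.2188]
39004 ((396.6190185546875, 246.70309448242188), (116.27070617675781, 84.45793914794922), 83.34719848632812)
```

>>> step_arm --commands '[-1,1,-10,0,0,0,0,-12,0,0,0,0,-15,0,0,0,0,-15,0,0,0,0,-10,0,0,0,0,-4,0,0,0,0,0,0,0]'

```text
time_s: 21.05
position: [0.395, 0.2302, 0.3273]
eef_rot: [0.046, 0.71, -0.038, 0.701]
force: [0.7, 0.1, -1.7]
width: 0.665
```

```bash
python3 st.py
```

```text
t 21.05 grip [0.3931 0.2321 0.1726] tip z 0.1543 head -0.12 tilt [-0.012  0.012] w 0.665 F [ 0.7  0.1 -1.7] q6 0.39 T [ 0.02 -0.03  0.01]
```

>>> step_arm --commands '[0,0,-2.5,0,0,0,0,-2,0,0,0,0,0,0,0]'

```text
time_s: 21.35
position: [0.3957, 0.2305, 0.3246]
eef_rot: [0.047, 0.709, -0.038, 0.702]
force: [-0.4, 0.0, -1.0]
width: 0.67
```

```bash
python3 st.py
```

```text
t 21.35 grip [0.3942 0.2325 0.1699] tip z 0.1517 head -0.119 tilt [-0.009  0.013] w 0.67 F [-0.4  0.  -1. ] q6 0.39 T [-0.   -0.01 -0.02]
```

>>> step_arm --commands '[0,0,-2,0,0,0,0,-2,0,0,0,0,0,0,0]'

```text
time_s: 21.65
position: [0.3968, 0.2309, 0.3246]
eef_rot: [0.047, 0.708, -0.037, 0.704]
force: [-0.7, 0.3, -1.2]
width: 0.661
```

```bash
python3 st.py
```

```text
t 21.65 grip [0.3959 0.233  0.17  ] tip z 0.1517 head -0.119 tilt [-0.006  0.014] w 0.661 F [-0.7  0.3 -1.2] q6 0.39 T [-0.01  0.02  0.05]
```

```bash
python3 - <<'E'
from h import *
s=arm.sense(); print(s['joints'],s['joint_efforts'],s['qd'])
g=grab('side','s6'); im=cv2.imread('pics/s6.png')[130:290,180:380]; cv2.imwrite('pics/s6.png',cv2.resize(im,None,fx=3.5,fy=3.5))
E
```

```text
[ 0.27646031 -0.12425606  2.09937855  0.01612303  1.16827525  0.38907044] [ 1.66848942e-02 -2.56306118e+01 -3.09722579e+01  4.58160171e-02
  6.81258668e-02 -2.19591086e-03] [-0.00075452 -0.00889964 -0.01199913 -0.00132667  0.02009515 -0.00152092]
```

View pics/s6.png

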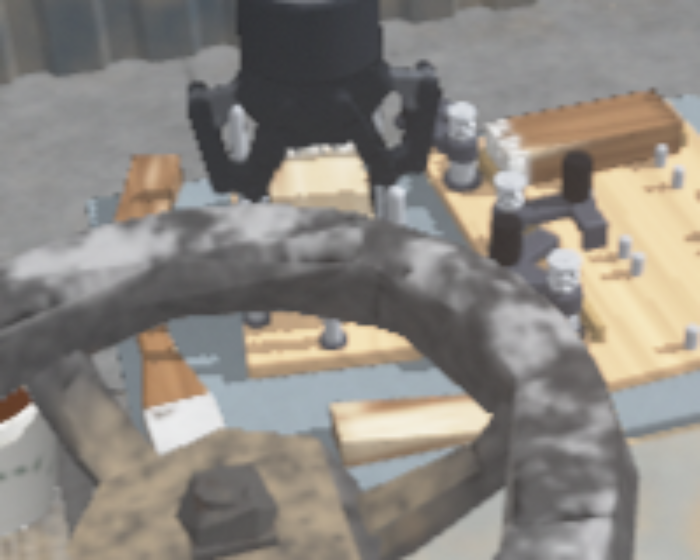

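>>> step_arm --commands '[-1,0,-4,0,0]'

```text
time_s: 21.8
position: [0.3968, 0.2311, 0.3237]
eef_rot: [0.047, 0.708, -0.037, 0.704]
force: [-13.3, -8.4, 36.7]
width: 0.666
```

```bash
python3 st.py
```

```text
t 21.8 grip [0.3962 0.2332 0.1691] tip z 0.1508 head -0.119 tilt [-0.004  0.014] w 0.666 F [-13.3  -8.4  36.7] q6 0.39 T [-1.04  2.31 -0.02]
```

Firm contact at the expected height, so the block rests on the battens. Releasing.

>>> step_arm --commands '[0,0,1,0,0,0,0,0,0,0.9,0,0,0,0,0.9,0,0,0,0,0.9,0,0,15,0,0.9,0,0,30,0,0.9,0,0,40,0,0.9,0,0,20,0,0.9,0,0,0,0,0.9]'

```text
time_s: 22.7
position: [0.3955, 0.2306, 0.4299]
eef_rot: [0.046, 0.709, -0.038, 0.702]
force: [0.5, -1.2, 0.6]
width: 0.902
```

```bash
python3 st.py; python3 - <<'E'
from h import *
g=grab('wrist','w7'); cv2.imwrite('pics/w7.png',g['frame'][:,:,::-1]); W=cloud(g)
m=(abs(W[...,2]-.175)<.006)&(abs(W[...,0]-.394)<.045)&(abs(W[...,1]-.238)<.075)
F=g['frame'].astype(int); m&=(F[...,0]-F[...,2]>25)
p=W[m]; print(len(p),p.mean(0)); A=np.c_[p[:,:2]-p[:,:2].mean(0),np.ones(len(p))]; print('slopes',np.linalg.lstsq(A,p[:,2],rcond=None)[0]); print(cv2.minAreaRect((p[:,:2]*1000).astype(np.float32)))
E
```

```text
t 22.7 grip [0.3941 0.2325 0.2752] tip z 0.2569 head -0.119 tilt [-0.009  0.012] w 0.902 F [ 0.5 -1.2  0.6] q6 0.39 T [ 0.04 -0.04 -0.01]
12777 [0.39744346 0.23924889 0.17582553]
slopes [-0.0011957   0.00087493  0.17582553]
((397.5834655761719, 241.0371551513672), (132.67880249023438, 58.60784912109375), 83.09638214111328)
```

View pics/w7.png

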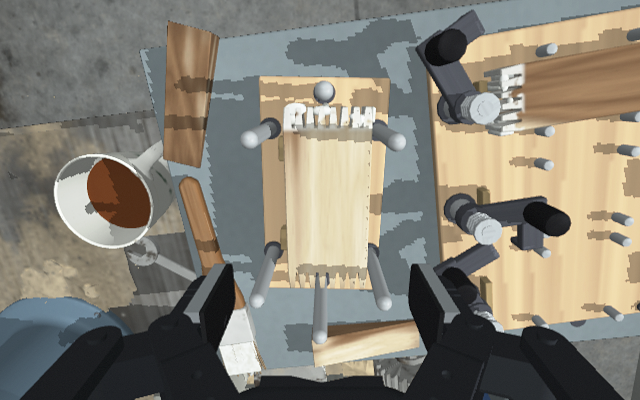

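Block_a lies flat (slopes about 0.001) at (0.3976, 0.241) between all the stakes, seen at (328,195). Next is block_c.

>>> step_arm --commands '[20,6.5,0,-0.14,1,20,6.5,0,-0.14,1,20,6.5,0,-0.14,1,20,6.5,0,-0.14,1,20,6.5,0,-0.14,1,20,6.5,0,-0.14,1,20,6.5,0,-0.14,1,20,6.5,0,-0.14,1,18,6,0,-0.14,1,10,4,0,-0.14,1,0,0,0,0,1]'

```text
time_s: 23.85
position: [0.5866, 0.2934, 0.3979]
eef_rot: [0.5, 0.51, -0.503, 0.487]
force: [0.6, -0.1, -0.4]
width: 0.999
```

```bash
python3 st.py; python3 - <<'E'
from h import *
g=grab('wrist','w8'); cv2.imwrite('pics/w8.png',g['frame'][:,:,::-1]); W=cloud(g)
m=(abs(W[...,2]-.161)<.004)&(abs(W[...,0]-.585)<.08)&(abs(W[...,1]-.296)<.035)
F=g['frame'].astype(int); m&=(F[...,0]-F[...,2]>20)
p=W[m]; print(len(p),p.mean(0),cv2.minAreaRect((p[:,:2]*1000).astype(np.float32)))
E
```

```text
t 23.85 grip [0.5826 0.2967 0.2433] tip z 0.225 head -1.578 tilt [-0.025  0.021] w 0.999 F [ 0.6 -0.1 -0.4] q6 1.86 T [ 0.01 -0.05 -0.03]
10233 [0.58841554 0.29667437 0.16196063] ((580.768310546875, 296.4705810546875), (119.67019653320312, 44.958560943603516), 4.120393753051758)
```

View pics/w8.png

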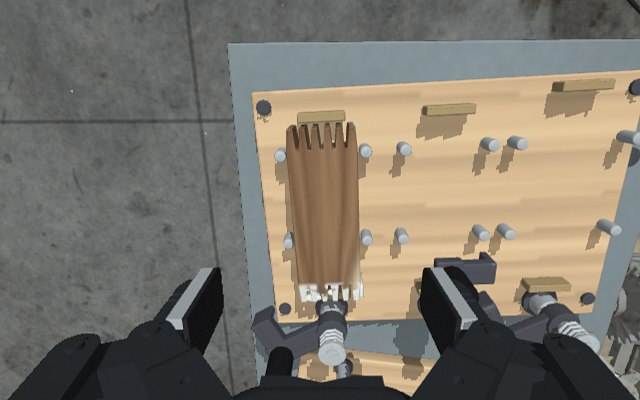

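Block_c still lies in its nest at (325,210), centred at (0.581, 0.2965). Descending.

>>> step_arm --commands '[4,0,-15,0.05,0.85,0,0,-20,0,0.85,0,0,-15,0,0.85,0,0,-8,0,0.85,0,0,0,0,0.85]'

```text
time_s: 24.4
position: [0.5867, 0.2925, 0.3328]
eef_rot: [0.481, 0.528, -0.489, 0.502]
force: [0.1, 1.2, 0.3]
width: 0.851
```

```bash
python3 st.py
```

```text
t 24.4 grip [0.5813 0.2951 0.1782] tip z 0.1599 head -1.511 tilt [-0.035  0.017] w 0.851 F [0.1 1.2 0.3] q6 1.79 T [-0.02 -0.04 -0.05]
```

>>> step_arm --commands '[5,1.5,0,0,0.85,0,0,-10,0,0.85,0,0,-9,0,0.85,0,0,0,0,0.85]'

```text
time_s: 24.8
position: [0.5925, 0.2943, 0.3144]
eef_rot: [0.481, 0.527, -0.487, 0.503]
force: [-0.3, -0.0, 0.1]
width: 0.848
```

```bash
python3 st.py
```

```text
t 24.8 grip [0.5876 0.297  0.1599] tip z 0.1416 head -1.51 tilt [-0.031  0.018] w 0.848 F [-0.3 -0.   0.1] q6 1.79 T [0.01 0.01 0.03]
```

>>> step_arm --commands '[0,0,-3,0,0.85,0,0,0,0,0,0,0,0,0,0,0,0,0,0,0,0,0,0,0,0,0,0,0,0,0,0,0,8,0,0,0,0,10,0,0,0,0,15,0,0,0,0,30,0,0,0,0,40,0,0,0,0,15,0,0,0,0,0,0,0]'

```text
time_s: 26.1
position: [0.5916, 0.294, 0.439]
eef_rot: [0.482, 0.527, -0.486, 0.503]
force: [-0.3, 1.0, -0.8]
width: 0.49
```

```bash
python3 st.py
```

```text
t 26.1 grip [0.5872 0.2969 0.2844] tip z 0.2661 head -1.51 tilt [-0.028  0.018] w 0.49 F [-0.3  1.  -0.8] q6 1.79 T [-0.01  0.    0.03]
```

>>> step_arm --commands '[-20,-4.5,0,0.14,0,-20,-4.5,0,0.14,0,-20,-4.5,0,0.14,0,-20,-4.5,0,0.14,0,-20,-4.5,0,0.14,0,-20,-4.5,0,0.14,0,-20,-4.5,0,0.14,0,-20,-4.5,0,0.14,0,-18,-4,0,0.14,0,-10,-3,0,0.13,0,0,0,0,0,0]'

```text
time_s: 27.2
position: [0.3934, 0.2478, 0.4211]
eef_rot: [0.007, 0.72, -0.037, 0.693]
force: [0.1, 0.2, -0.1]
width: 0.496
```

```bash
python3 st.py; python3 - <<'E'
from h import *
g=grab('wrist','w9'); W=cloud(g); F=g['frame'].astype(int)
zt=arm.sense()['position'][2]-.3114+.161
for z,xr in((zt,.04),(.175,.04)):
    m=(abs(W[...,2]-z)<.005)&(abs(W[...,0]-.397)<xr)&(abs(W[...,1]-.24)<.08)&(F[...,0]-F[...,2]>20)
    p=W[m]; print(z,len(p),p.mean(0),p.min(0),p.max(0),cv2.minAreaRect((p[:,:2]*1000).astype(np.float32))) if len(p) else 0
E
```

```text
t 27.2 grip [0.3873 0.2415 0.2667] tip z 0.2484 head -0.064 tilt [-0.039 -0.041] w 0.496 F [ 0.1  0.2 -0.1] q6 0.39 T [ 0.03 -0.04  0.03]
0.2707263049328269 21007 [0.38791724 0.25125438 0.27115395] [0.36300515 0.19804311 0.26572631] [0.41131159 0.29586867 0.27438152] ((387.5334167480469, 246.40733337402344), (96.93388366699219, 43.22919845581055), 86.2013931274414)
0.175 3434 [0.4049877  0.27518755 0.17575704] [0.37305434 0.20856793 0.17003312] [0.43601328 0.30948303 0.17995342] ((400.2838439941406, 259.5485534667969), (92.6738052368164, 63.09807586669922), 79.673095703125)
```

View pics/w9.png

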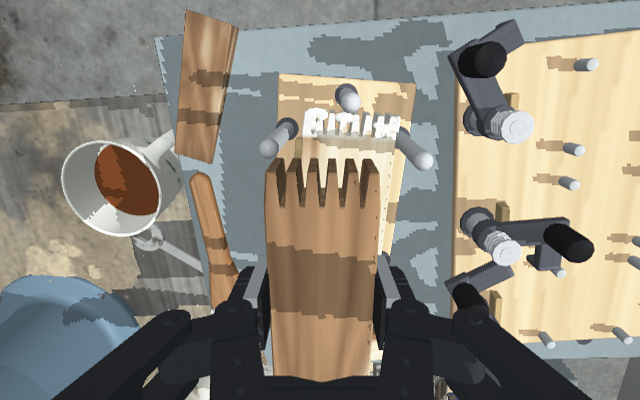

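Block_c is held at (320,280), slightly left of the pile. Corrections are +8, +4.5 mm and -0.055 rad.

>>> step_arm --commands '[8,4.5,0,-0.055,0,0,0,0,0,0,0,0,-12,0,0,0,0,-14,0,0,0,0,-10,0,0,0,0,0,0,0]'

```text
time_s: 27.85
position: [0.4026, 0.2521, 0.3786]
eef_rot: [0.03, 0.721, -0.061, 0.69]
force: [0.5, -0.2, -0.5]
width: 0.49
```

```bash
python3 st.py
```

```text
t 27.85 grip [0.3953 0.2459 0.2242] tip z 0.2059 head -0.13 tilt [-0.047 -0.04 ] w 0.49 F [ 0.5 -0.2 -0.5] q6 0.46 T [ 0.04 -0.   -0.02]
```

>>> step_arm --commands '[0,0,-10,0,0,0,0,-9,0,0,0,0,0,0,0,0,0,-4,0,0]'

```text
time_s: 28.25
position: [0.4026, 0.2521, 0.3537]
eef_rot: [0.03, 0.721, -0.061, 0.69]
force: [1.0, 0.5, 0.0]
width: 0.485
```

```bash
python3 st.py
```

```text
t 28.25 grip [0.3954 0.2459 0.1993] tip z 0.181 head -0.13 tilt [-0.047 -0.04 ] w 0.485 F [1.  0.5 0. ] q6 0.46 T [-0.   -0.03 -0.03]
```

>>> step_arm --commands '[0,0,-3,0,0,0,0,-3,0,0]'

```text
time_s: 28.45
position: [0.4035, 0.2523, 0.3521]
eef_rot: [0.03, 0.72, -0.061, 0.69]
force: [-9.5, -5.6, 21.2]
width: 0.49
```

```bash
python3 st.py
```

```text
t 28.45 grip [0.3965 0.246  0.1977] tip z 0.1794 head -0.129 tilt [-0.046 -0.041] w 0.49 F [-9.5 -5.6 21.2] q6 0.46 T [-0.53  1.34  0.06]
```

Contact. Release, rise and check.

>>> step_arm --commands '[0,0,0,0,0,0,0,0,0,0.75,0,0,0,0,0.75,0,0,0,0,0.75,0,0,15,0,0.75,0,0,30,0,0.75,0,0,30,0,0.75,0,0,0,0,0.75]'

```text
time_s: 29.25
position: [0.4034, 0.2523, 0.4293]
eef_rot: [0.03, 0.721, -0.061, 0.69]
force: [0.1, -0.4, 0.1]
width: 0.755
```

```bash
cat > pile.py <<'E'
from h import *
import sys
g=grab('wrist',sys.argv[1]); W=cloud(g); F=g['frame'].astype(int)
for z in (.2015,.1755):
    m=(abs(W[...,2]-z)<.006)&(abs(W[...,0]-.397)<.04)&(abs(W[...,1]-.24)<.08)&(F[...,0]-F[...,2]>20)
    p=W[m]; A=np.c_[p[:,:2]-p[:,:2].mean(0),np.ones(len(p))]; print(z,len(p),'slopes',np.linalg.lstsq(A,p[:,2],rcond=None)[0].round(4),cv2.minAreaRect((p[:,:2]*1000).astype(np.float32)))
E
python3 st.py; python3 pile.py w10
```

```text
t 29.25 grip [0.3963 0.2459 0.2749] tip z 0.2566 head -0.129 tilt [-0.046 -0.041] w 0.755 F [ 0.1 -0.4  0.1] q6 0.46 T [ 0.03 -0.03  0.  ]
0.2015 10767 slopes [-0.0016 -0.001   0.2018] ((401.13250732421875, 241.43682861328125), (115.52920532226562, 54.831275939941406), 80.71049499511719)
0.1755 2228 slopes [-0.0018  0.0049  0.1759] ((393.3491516113281, 241.14578247070312), (133.104736328125, 67.83761596679688), 84.23092651367188)
```

View pics/w10.png

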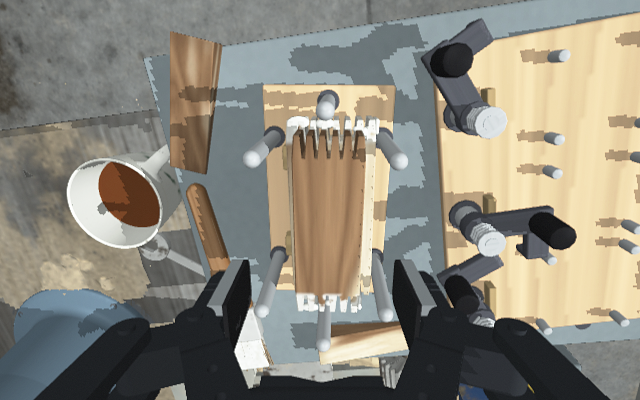

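Both blocks lie flat and squared between the stakes, with the pile at (330,215). Now I'll locate the swung knobs from this view's depth.

```bash
python3 - <<'E'
from h import *
g=load('w10'); W=cloud(g); F=g['frame'].astype(int).sum(-1)
for n,c in(('k3',(.477,.329)),('k1',(.4846,.169))):
    m=(abs(W[...,0]-c[0])<.016)&(abs(W[...,1]-c[1])<.016)&(W[...,2]>.186)&(F<250); p=W[m]
    if len(p): zt=np.percentile(p[:,2],97); p=p[p[:,2]>zt-.004]; print(n,len(p),((p.min(0)+p.max(0))/2).round(4),np.ptp(p,axis=0).round(4),zt)
    else: print(n,'none')
E
```

```text
k3 870 [0.4768 0.3292 0.1935] [0.0167 0.0177 0.0052] 0.19491576390634188
k1 422 [0.4848 0.1699 0.1928] [0.0173 0.0175 0.0045] 0.19447167785954197
```

>>> step_arm --commands '[13,15,0,0.12,0.55,13,15,0,0.12,0.55,13,15,0,0.12,0.55,13,14,0,0.12,0.55,12,14,0,0.12,0.55,9,10,0,0.03,0.55,0,0,0,0,0.55,0,0,-20,0,0.55,0,0,0,0,0.55]'

```text
time_s: 30.2
position: [0.4757, 0.3367, 0.3907]
eef_rot: [-0.207, 0.7, 0.161, 0.664]
force: [-1.1, 0.3, -1.1]
width: 0.55
```

```bash
python3 st.py
```

```text
t 30.2 grip [0.4706 0.325  0.2366] tip z 0.2183 head 0.525 tilt [-0.033 -0.075] w 0.55 F [-1.1  0.3 -1.1] q6 -0.08 T [ 0.03 -0.01 -0.02]
```

>>> step_arm --commands '[6,4,0,-0.03,0.55,0,0,0,0,0.55,0,0,-14,0,0.55,0,0,-14,0,0.55,0,0,-8,0,0.55,0,0,0,0,0.55]'

```text
time_s: 30.8
position: [0.4797, 0.339, 0.3508]
eef_rot: [-0.196, 0.705, 0.15, 0.665]
force: [-1.6, -0.5, -0.2]
width: 0.548
```

```bash
python3 st.py
```

```text
t 30.8 grip [0.4738 0.3272 0.1967] tip z 0.1785 head 0.493 tilt [-0.039 -0.076] w 0.548 F [-1.6 -0.5 -0.2] q6 -0.05 T [0.05 0.03 0.01]
```

>>> step_arm --commands '[3,2,-5,0,0.55,0,0,0,0,0,0,0,0,0,0,0,0,0,0,0,0,0,0,0,0,0,0,0,0,0,0,0,6,0,0,0,0,6,0,0,0,0,7,0,0,0,0,2,0,0]'

```text
time_s: 31.8
position: [0.4832, 0.3409, 0.366]
eef_rot: [-0.196, 0.704, 0.15, 0.666]
force: [2.6, 1.0, -8.0]
width: 0.184
```

```bash
python3 st.py; python3 arc.py .4986 .2928 -.14 8
```

```text
t 31.8 grip [0.4776 0.3292 0.2118] tip z 0.1936 head 0.494 tilt [-0.036 -0.076] w 0.184 F [ 2.6  1.  -8. ] q6 -0.05 T [ 0.44 -0.81  0.16]
r,ang 0.05047379980794576 1.8808938160457742
[6.9 1.7] [7.  0.7] [ 7.1 -0.3] [ 6.9 -1.3] [ 6.7 -2.2] [ 6.3 -3.1] [ 5.8 -4. ] [ 5.2 -4.8]
```

>>> step_arm --commands '[6.9,1.7,0,-0.14,0,7,0.7,0,-0.14,0,7.1,-0.3,0,-0.14,0,6.9,-1.3,0,-0.14,0,6.7,-2.2,0,-0.14,0,6.3,-3.1,0,-0.14,0,5.8,-4,0,-0.14,0]'

```text
time_s: 32.5
position: [0.5314, 0.3316, 0.3641]
eef_rot: [0.169, 0.709, -0.194, 0.656]
force: [1.6, -1.1, -7.1]
width: 0.185
```

```bash
python3 st.py; python3 arc.py .4986 .2928 -.14 8
```

```text
t 32.5 grip [0.5187 0.3292 0.21  ] tip z 0.1917 head -0.522 tilt [-0.082 -0.015] w 0.185 F [ 1.6 -1.1 -7.1] q6 0.89 T [-0.11 -0.92  0.17]
r,ang 0.050823295239850665 0.868637724451933
[ 5.1 -5. ] [ 4.4 -5.6] [ 3.5 -6.2] [ 2.6 -6.6] [ 1.7 -6.9] [ 0.7 -7.1] [-0.3 -7.1] [-1.3 -7. ]
```

>>> step_arm --commands '[5.1,-5,0,-0.14,0,4.4,-5.6,0,-0.14,0,3.5,-6.2,0,-0.14,0,2.6,-6.6,0,-0.14,0,1.7,-6.9,0,-0.14,0,0.7,-7.1,0,-0.14,0,-0.3,-7.1,0,-0.14,0]'

```text
time_s: 33.2
position: [0.5504, 0.2847, 0.3614]
eef_rot: [0.491, 0.537, -0.493, 0.478]
force: [1.0, -0.6, -6.5]
width: 0.187
```

```bash
python3 st.py
```

```text
t 33.2 grip [0.5409 0.2934 0.2072] tip z 0.189 head -1.542 tilt [-0.061  0.056] w 0.187 F [ 1.  -0.6 -6.5] q6 1.8 T [-0.17 -0.57  0.  ]
```

>>> step_arm --commands '[0,0.8,-8,0,0,0,0,-8,0,0,0,0,-2,0,0,0,0,0,0,0.5,0,0,0,0,0.5,0,0,0,0,0.5,0,0,20,0,0.5,0,0,30,0,0.5,0,0,0,0,0.5]'

```text
time_s: 34.1
position: [0.5504, 0.287, 0.3969]
eef_rot: [0.488, 0.54, -0.49, 0.48]
force: [0.8, -0.0, 1.2]
width: 0.506
```

```bash
python3 st.py
```

```text
t 34.1 grip [0.5406 0.2956 0.2428] tip z 0.2245 head -1.53 tilt [-0.063  0.056] w 0.506 F [ 0.8 -0.   1.2] q6 1.8 T [-0.04 -0.06 -0.02]
```

>>> step_arm --commands '[-4,-7,10,0.135,0.55,-4,-7,0,0.135,0.55,-4,-7,0,0.135,0.55,-4,-7,0,0.135,0.55,-4,-7,0,0.135,0.55,-4,-7,0,0.135,0.55,-4,-7,0,0.135,0.55,-4,-7,0,0.135,0.55,-4,-7,0,0.135,0.55,-4,-7,0,0.135,0.55,-4,-7,0,0.135,0.55,-4,-7,0,0.135,0.55,-4,-7,0,0.135,0.55,-4,-7,0,0.135,0.55,-4,-5,0,0.1,0.55,0,0,0,0,0.55,0,0,0,0,0.55]'

```text
time_s: 35.8
position: [0.4845, 0.1819, 0.3965]
eef_rot: [-0.222, 0.698, 0.165, 0.66]
force: [0.3, 0.2, -0.3]
width: 0.548
```

```bash
python3 st.py
```

```text
t 35.8 grip [0.48   0.1678 0.2425] tip z 0.2243 head 0.553 tilt [-0.029 -0.091] w 0.548 F [ 0.3  0.2 -0.3] q6 -0.38 T [ 0.1  -0.01 -0.03]
```

>>> step_arm --commands '[4,2,0,-0.06,0.55,0,0,0,0,0.55,0,0,-14,0,0.55,0,0,-14,0,0.55,0,0,-9,0,0.55,0,0,0,0,0.55]'

```text
time_s: 36.4
position: [0.4881, 0.1847, 0.3543]
eef_rot: [-0.2, 0.706, 0.145, 0.664]
force: [-0.3, -0.6, -1.4]
width: 0.549
```

```bash
python3 st.py
```

```text
t 36.4 grip [0.4821 0.1708 0.2003] tip z 0.1821 head 0.49 tilt [-0.039 -0.089] w 0.549 F [-0.3 -0.6 -1.4] q6 -0.31 T [ 0.03 -0.01  0.02]
```

>>> step_arm --commands '[3,-1,-6,0,0.55,0,0,-3,0,0.55,0,0,0,0,0,0,0,0,0,0,0,0,0,0,0,0,0,0,0,0,0,0,0,0,0,0,0,6,0,0,0,0,6,0,0,0,0,7,0,0]'

```text
time_s: 37.4
position: [0.4913, 0.1833, 0.3627]
eef_rot: [-0.2, 0.705, 0.145, 0.665]
force: [3.3, -0.2, -8.6]
width: 0.187
```

```bash
python3 st.py; python3 arc.py .506 .1326 -.14 8
```

```text
t 37.4 grip [0.4856 0.1695 0.2087] tip z 0.1905 head 0.49 tilt [-0.037 -0.089] w 0.187 F [ 3.3 -0.2 -8.6] q6 -0.31 T [ 0.37 -0.99  0.14]
r,ang 0.05276061841021213 1.8526598224165174
[7.2 1.6] [7.4 0.5] [ 7.4 -0.5] [ 7.2 -1.5] [ 6.9 -2.5] [ 6.5 -3.5] [ 6.  -4.3] [ 5.3 -5.1]
```

>>> step_arm --commands '[7.2,1.6,0,-0.14,0,7.4,0.5,0,-0.14,0,7.4,-0.5,0,-0.14,0,7.2,-1.5,0,-0.14,0,6.9,-2.5,0,-0.14,0,6.5,-3.5,0,-0.14,0,6,-4.3,0,-0.14,0]'

```text
time_s: 38.1
position: [0.5413, 0.1724, 0.3633]
eef_rot: [0.166, 0.712, -0.199, 0.652]
force: [1.5, -1.3, -7.6]
width: 0.183
```

```bash
python3 st.py; python3 arc.py .506 .1326 -.14 8
```

```text
t 38.1 grip [0.5268 0.169  0.2093] tip z 0.1911 head -0.525 tilt [-0.094 -0.022] w 0.183 F [ 1.5 -1.3 -7.6] q6 0.64 T [-0.19 -0.79  0.19]
r,ang 0.05322985790853669 0.845628416560433
[ 5.2 -5.3] [ 4.4 -6. ] [ 3.5 -6.6] [ 2.6 -7. ] [ 1.6 -7.3] [ 0.6 -7.4] [-0.5 -7.4] [-1.5 -7.3]
```

>>> step_arm --commands '[5.2,-5.3,0,-0.14,0,4.4,-6,0,-0.14,0,3.5,-6.6,0,-0.14,0,2.6,-7,0,-0.14,0,1.6,-7.3,0,-0.14,0,0.6,-7.4,0,-0.14,0,-0.5,-7.2,0,-0.13,0]'

```text
time_s: 38.8
position: [0.5596, 0.1237, 0.3618]
eef_rot: [0.487, 0.544, -0.491, 0.475]
force: [2.8, 0.5, -6.3]
width: 0.186
```

```bash
python3 st.py
```

```text
t 38.8 grip [0.5482 0.1334 0.2079] tip z 0.1897 head -1.533 tilt [-0.074  0.063] w 0.186 F [ 2.8  0.5 -6.3] q6 1.52 T [-0.13 -0.61 -0.01]
```

>>> step_arm --commands '[0,0.8,-8,0,0,0,0,-8,0,0,0,0,-2,0,0,0,0,0,0,0.5,0,0,0,0,0.5,0,0,0,0,0.5,0,0,20,0,0.5,0,0,30,0,0.5,0,0,40,0,0.5,0,0,0,0,0.5]'

```text
time_s: 39.8
position: [0.5592, 0.1257, 0.4389]
eef_rot: [0.484, 0.547, -0.489, 0.477]
force: [1.4, -0.4, 0.6]
width: 0.498
```

```bash
python3 st.py; python3 - <<'E'
from h import *
g=grab('wrist','w11'); W=cloud(g); F=g['frame'].astype(int).sum(-1)
for n,c,z in(('k1',(.5482,.1347),.1945),('k2',(.5441,.2139),.1945),('k3',(.5406,.2944),.1945),('p1',(.506,.1326),.192),('p2',(.5023,.213),.192),('p3',(.4985,.2926),.192)):
    m=(abs(W[...,0]-c[0])<.016)&(abs(W[...,1]-c[1])<.016)&(abs(W[...,2]-z)<.006); p=W[m]
    if len(p): zt=np.percentile(p[:,2],97); p=p[p[:,2]>zt-.004]; print(n,len(p),((p.min(0)+p.max(0))/2).round(4),np.ptp(p,axis=0).round(4))
    else: print(n,'none')
m=(abs(W[...,0]-.593)<.03)&(abs(W[...,1]+.0125)<.03)&(W[...,2]>.135)&(W[...,2]<.17); p=W[m]; print('stop',len(p),(p.min(0)+p.max(0))/2,p.max(0))
E
```

```text
t 39.8 grip [0.5473 0.1354 0.285 ] tip z 0.2668 head -1.523 tilt [-0.077  0.063] w 0.498 F [ 1.4 -0.4  0.6] q6 1.52 T [-0.07 -0.01  0.01]
k1 502 [0.5484 0.135  0.1932] [0.0171 0.0169 0.0046]
k2 481 [0.5446 0.2139 0.1932] [0.0167 0.0169 0.0045]
k3 466 [0.5404 0.2941 0.1934] [0.0172 0.0175 0.0046]
p1 468 [0.5061 0.1325 0.1881] [0.019  0.0182 0.0042]
p2 446 [0.5021 0.212  0.1883] [0.0195 0.0184 0.0042]
p3 434 [0.4983 0.2918 0.1881] [0.019  0.0184 0.0042]
stop 2645 [ 0.59327305 -0.01247268  0.14827029] [0.61314471 0.00740371 0.15556753]
```

View pics/w11.png

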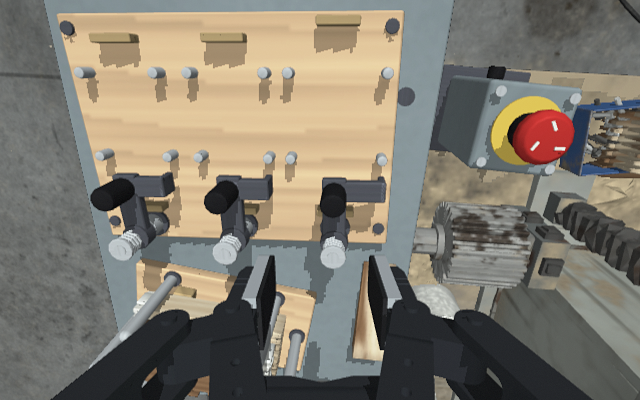

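All three fingers point along the jig (within about 0.01 rad) and the stop head at (540,137) is still in. I'll check the pile with the top camera and move over the button.

>>> step_arm --commands '[5,-15,0,0.02,1,5,-15,0,0.02,1,5,-15,0,0.02,1,5,-15,0,0.02,1,5,-15,0,0.02,1,5,-15,0,0.02,1,5,-15,0,0.02,1,4,-15,0,0.02,1,4,-15,0,0.02,1,2,-8,0,0.02,1,0,0,0,0,1]'

```text
time_s: 40.95
position: [0.6019, -0.0214, 0.4228]
eef_rot: [0.418, 0.603, -0.441, 0.518]
force: [-0.2, 0.4, 0.3]
width: 1.004
```

```bash
python3 st.py; python3 - <<'E'
from h import *
g=grab('top','t12'); W=cloud(g); F=g['frame'].astype(int)
for z in (.2015,.1755,.161):
    m=(abs(W[...,2]-z)<.006)&(abs(W[...,0]-.397)<.05)&(abs(W[...,1]-.24)<.1)&(F[...,0]-F[...,2]>20)
    p=W[m]; print(z,len(p),cv2.minAreaRect((p[:,:2]*1000).astype(np.float32)) if len(p) else 0)
E
```

```text
t 40.95 grip [ 0.5841 -0.0141  0.2693] tip z 0.2512 head -1.311 tilt [-0.115  0.047] w 1.004 F [-0.2  0.4  0.3] q6 1.08 T [-0.03 -0.01  0.02]
0.2015 975 ((396.53326416015625, 246.89796447753906), (60.0025520324707, 120.4088363647461), 3.9571533203125)
0.1755 330 ((392.8809814453125, 240.0244903564453), (131.88917541503906, 70.87696838378906), 81.2933578491211)
0.161 28 ((384.8822326660156, 233.85891723632812), (51.04072952270508, 127.2221450805664), 4.094963550567627)
```

The pile is intact in the top view. Descending over the head.

>>> step_arm --commands '[8,1,-10,0,1,0,0,-25,0,1,0,0,-25,0,1,0,0,-10,0,1,0,0,0,0,1]'

```text
time_s: 41.5
position: [0.6103, -0.0168, 0.3474]
eef_rot: [0.417, 0.604, -0.44, 0.517]
force: [0.3, -0.9, 0.0]
width: 1.002
```

```bash
python3 st.py
```

```text
t 41.5 grip [ 0.5922 -0.0093  0.1939] tip z 0.1758 head -1.309 tilt [-0.117  0.048] w 1.002 F [ 0.3 -0.9  0. ] q6 1.08 T [ 0.04 -0.03  0.02]
```

>>> step_arm --commands '[1,-3,0,0,1,0,0,-15,0,1,0,0,-15,0,1,0,0,-9,0,1,0,0,0,0,1]'

```text
time_s: 42.0
position: [0.6122, -0.0196, 0.3076]
eef_rot: [0.417, 0.603, -0.439, 0.519]
force: [0.4, -0.6, -0.5]
width: 0.997
```

```bash
python3 st.py
```

```text
t 42.0 grip [ 0.5947 -0.0123  0.154 ] tip z 0.1359 head -1.308 tilt [-0.113  0.047] w 0.997 F [ 0.4 -0.6 -0.5] q6 1.08 T [-0.   -0.03  0.02]
```

Good; close on the head.

>>> step_arm --commands '[-1,0,-1,0,1,0,0,0,0,0,0,0,0,0,0,0,0,0,0,0,0,0,0,0,0,0,0,0,0,0,0,0,0,0,0]'

```text
time_s: 42.7
position: [0.6117, -0.0208, 0.3086]
eef_rot: [0.418, 0.601, -0.44, 0.52]
force: [0.2, -1.7, -0.8]
width: 0.428
```

```bash
python3 st.py; python3 arc.py .5933 -.0125 -.1 9
```

```text
t 42.7 grip [ 0.5947 -0.0138  0.155 ] tip z 0.1368 head -1.309 tilt [-0.11   0.045] w 0.428 F [ 0.2 -1.7 -0.8] q6 1.08 T [ 0.02 -0.06  0.04]
r,ang 0.020214454380491333 -0.4250557415748234
[-0.9 -1.8] [-1.1 -1.7] [-1.3 -1.6] [-1.4 -1.4] [-1.6 -1.3] [-1.7 -1.1] [-1.8 -1. ] [-1.9 -0.8] [-1.9 -0.6]
```

>>> step_arm --commands '[-0.9,-1.8,0,-0.1,0,-1.1,-1.7,0,-0.1,0,-1.3,-1.6,0,-0.1,0,-1.4,-1.4,0,-0.1,0,-1.6,-1.3,0,-0.1,0,-1.7,-1.1,0,-0.1,0,-1.8,-1,0,-0.1,0]'

```text
time_s: 43.4
position: [0.6022, -0.0312, 0.3104]
eef_rot: [0.605, 0.413, -0.595, 0.33]
force: [-2.5, -1.3, 2.3]
width: 0.426
```

```bash
python3 st.py; python3 arc.py .5933 -.0125 -.1 3
```

```text
t 43.4 grip [ 0.5944 -0.0147  0.1568] tip z 0.1386 head -2.036 tilt [-0.05   0.107] w 0.426 F [-2.5 -1.3  2.3] q6 1.74 T [-0.03  0.17  0.07]
r,ang 0.020669311727861503 -1.12667879098152
[-1.9 -0.8] [-2.  -0.6] [-2.  -0.4]
```

>>> step_arm --commands '[-1.9,-0.8,0,-0.08,0,0,0,0,0,1,0,0,0,0,1,0,0,0,0,1,0,0,0,0,1,0,0,15,0,1,0,0,30,0,1,0,0,40,0,1,0,0,40,0,1]'

```text
time_s: 44.3
position: [0.5982, -0.0304, 0.4346]
eef_rot: [0.617, 0.393, -0.611, 0.303]
force: [0.1, 0.1, 0.0]
width: 0.999
```

```bash
python3 st.py; python3 - <<'E'
from h import *
g=grab('wrist','w13'); W=cloud(g); F=g['frame'].astype(int)
m=(F[...,0]>120)&(F[...,1]<70)&(abs(W[...,0]-.593)<.03)&(abs(W[...,1]+.0125)<.03); p=W[m]
print('stop',len(p),np.percentile(p[:,2],[5,50,90,97]))
o=load('w11'); W=cloud(o); F=o['frame'].astype(int)
m=(F[...,0]>120)&(F[...,1]<70)&(abs(W[...,0]-.593)<.03)&(abs(W[...,1]+.0125)<.03); p=W[m]; print('before',np.percentile(p[:,2],[5,50,90,97]))
E
```

```text
t 44.3 grip [ 0.5898 -0.0125  0.2812] tip z 0.2631 head -2.115 tilt [-0.055  0.115] w 0.999 F [0.1 0.1 0. ] q6 1.84 T [-0.02 -0.1  -0.  ]
stop 1847 [0.1553636  0.15987582 0.16101492 0.16146525]
before [0.14781357 0.15229234 0.15350727 0.1540094 ]
```

The button rose 7.5 mm, so it is out. One last look at the pile and button.

```bash
python3 - <<'E'
from h import *
t=grab('top','t14'); w=load('w13'); s=grab('side','s14')
a=cv2.resize(t['frame'][85:285,225:425],(400,400)); b=cv2.resize(s['frame'][130:300,190:440],(400,272)); c=cv2.resize(w['frame'],(400,250))
o=np.zeros((530,800,3),np.uint8); o[:400,:400]=a; o[:272,400:]=b; o[280:530,400:]=c; cv2.imwrite('pics/last.png',o[:,:,::-1])
W=cloud(t); F=t['frame'].astype(int)
m=(abs(W[...,2]-.2015)<.006)&(abs(W[...,0]-.397)<.03)&(abs(W[...,1]-.24)<.07)&(F[...,0]-F[...,2]>20); p=W[m]; print(len(p),p.mean(0),p.min(0),p.max(0))
E
```

```text
975 [0.39594135 0.24178083 0.20144434] [0.36963485 0.18573496 0.19551265] [0.42294379 0.30805236 0.20591764]
```

View pics/last.png

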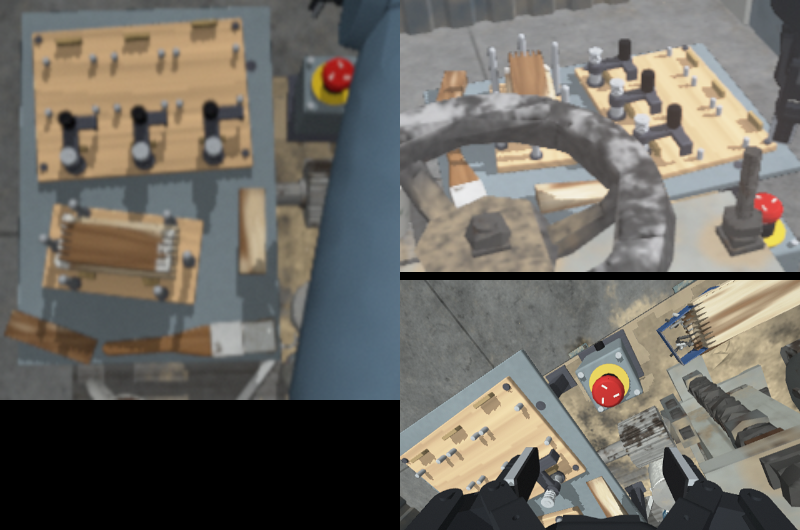

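The pile sits squared between the stakes at (120,245), the fingers are straight over the empty nests, the button is out, and the wedges have not moved. Handing in.

```bash
python3 -c "
from plant import arm
print(arm.close_job())"
```

```text
the job is handed in; nothing more can be done
None
```

The job is handed in after about 44 s of robot time. I pressed the stop button in until it latched and swung fingers 1 and 3 aside. Block_a and block_c are piled in the cradle; block_b was absent. I then swung the fingers back and turned the button clockwise to release it.

**Last checks:**
- **Pile:** both blocks are flat (slopes about 0.002 for block_c; 0.001 for block_a, measured before stacking). The top and side views show them squared between the stakes, a few millimetres from the cradle centre.
- **Fingers:** all three point along the jig within about 0.01 rad.
- **Button:** its head rose about 7.5 mm on release, so it is out.
- **Wedges and gripper:** the wedges look unmoved in the last picture, and the open gripper hangs clear of everything.

**Disagreements and faults:**
- The first top-camera estimate of the cradle was about 3 mm off the wrist camera's. I used the wrist camera's value.
- The tool tilt crept up to about 0.12 rad during the moves. I corrected for it when gripping and saw no harm from it.
- I saw no knocked block and no grip slip.

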